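# Unload the glue press stack

### The job

The glue has set: take the press stack apart from the top down, one thing at a time, each to its own place. Stand the round weight on the round stand, the steel block weight on the small rectangular stand and the cork block on the long flat stand, then lay the glued wooden panel across both bars of the drying rack; centre each thing on its stand with its long side along the stand's long side, and let nothing topple.

Things in the scene. Friction and masses are not known exactly. Their poses are not given: they have to be found in the camera images.
- round_weight_center (a point): Round bright steel weight with a shallow groove round its upper part, a smooth cylinder of diameter 28 mm below the groove, 42 mm tall, about 0.17 kg; top of the stack, standing on the steel block weight. The point is its centre, 21 mm above its underside; z is up.
- steel_weight_center (a point): Ground steel block weight, 30 mm (x) by 50 mm (y) by 30 mm high, about 0.35 kg; second from the top, lying on the cork block. The point is its centre, 15 mm above its underside; y is its long side, z is up.
- cork_block_center (a point): Brown cork sanding block, 33 mm (x) by 90 mm (y) by 26 mm high; third from the top, lying on the glued panel. The point is its centre, 13 mm above its underside; y is its long side, z is up.
- glued_panel_center (a point): Flat two-layer wooden panel just glued, 60 mm (x) by 110 mm (y) by 10 mm thick; lowest of the stack, lying on the press block, over which it stands out 10 mm on every side. The point is its centre, 5 mm above its underside; y is its long side, z is up.
- press_block_top (a point): Fixed dark wooden press block under the stack, 40 mm (x) by 90 mm (y) by 20 mm high, standing on the bench top (z = 0). The point is the centre of its top face.
- round_stand_top (a point): Place of the round weight: fixed flat round wooden stand of diameter 52 mm, 8 mm high, with a black rubber face, no rim, on the bench top (z = 0). The point is the centre of its top face.
- weight_stand_top (a point): Place of the steel block weight: fixed flat rectangular wooden stand, 54 mm (x) by 74 mm (y), 8 mm high, with a black rubber face, no rim, on the bench top (z = 0). The point is the centre of its top face; y is its long side.
- cork_stand_top (a point): Place of the cork block: fixed long flat wooden stand, 57 mm (x) by 114 mm (y), 8 mm high, with a black rubber face, no rim, on the pale model base plate, whose top is at z = 7 mm. The point is the centre of its top face; y is its long side.
- drying_rack_top (a point): Place of the glued panel: fixed wooden drying rack on the pale base plate (top at z = 7 mm): two parallel bars, each 70 mm (along x) by 12 mm and 20 mm high, centred 76 mm apart along y, joined at the foot by a 16 mm wide, 6 mm high rail along y. The point lies midway between the bars at the height of their tops; the panel's long side goes along y, across both bars.
Not all that is in view belongs to the job. Leave any green look-alike of the part that bears steel_weight_center alone.

How it is judged (in metres and radians):
On the way, in this order (a step that is already met when the one before it is completed fails the run):
1. the round weight stands upright on the round stand (horizontal distance between round_weight_center and round_stand_top below 0.013 m and z of round_weight_center in the frame of round_stand_top between 0.016 and 0.026 m and angle between round_weight_center's own z axis and vertical below 0.12 rad), for 0.2 s.
2. the steel block weight lies on the small rectangular stand, along it (horizontal distance between steel_weight_center and weight_stand_top below 0.013 m and z of steel_weight_center in the frame of weight_stand_top between 0.01 and 0.02 m and angle between steel_weight_center's own z axis and vertical below 0.12 rad and angle between the y axis of steel_weight_center and the y axis of weight_stand_top, either way round below 0.25 rad), for 0.2 s.
3. the cork block lies on the long flat stand, along it (horizontal distance between cork_block_center and cork_stand_top below 0.013 m and z of cork_block_center in the frame of cork_stand_top between 0.008 and 0.018 m and angle between cork_block_center's own z axis and vertical below 0.12 rad and angle between the y axis of cork_block_center and the y axis of cork_stand_top, either way round below 0.25 rad), for 0.2 s.
4. the glued panel lies across both bars of the drying rack (horizontal distance between glued_panel_center and drying_rack_top below 0.013 m and z of glued_panel_center in the frame of drying_rack_top between 0 and 0.01 m and angle between glued_panel_center's own z axis and vertical below 0.12 rad and angle between the y axis of glued_panel_center and the y axis of drying_rack_top, either way round below 0.25 rad), for 0.2 s.
At the end, for the whole second after the job is handed in: Round weight on the round stand, steel block weight on the small rectangular stand, cork block on the long flat stand, panel on both rack bars: each resting flat (7 degrees), centre within 13 mm of the stand's, long sides within 14 degrees of the stand's (round weight: any way round) (all of step 1 and all of step 2 and all of step 3 and all of step 4); the robot touches nothing.
It fails at once if one of the stacked things topples (tilts more than 45 degrees) (angle between any of round_weight_center, steel_weight_center, cork_block_center, glued_panel_center's own z axis and vertical above 0.8 rad).
It also fails if it takes over 99 s, if anything falls off the work surface, if the arm or the gripper's body presses on something with over 40 N, if the wrist force passes 120 N, or if a joint passes its speed limit or range.

### The arm

A 6-joint arm with a two-finger parallel gripper is mounted at the origin on a cart in front of the work surface, level with it; the furniture and walls round the work are solid. World frame = base frame: x ahead of the robot, y to its left, z up, the work surface at z = 0. Lengths are in m, angles in degrees, forces in N, time in s.
With the tool pointing down it reaches from about 0.35 to 1 m from the base axis. Payload 7.1 kg.
Tool frame: the origin (TCP) lies at the very end of the fingers, on their centre line; the grasp point (between the pads) lies 19 mm behind it (env.pinch_z is the distance from the TCP to the grasp point, in m); x points along the fingers, y is the direction in which the jaws open and shut, and the axes are right-handed (so a half turn about x gives the same grasp; the last joint's range is limited). The gripper opens to 85 mm and grips with 20 to 120 N. Pads are 22 mm wide; open, the fingers measure 114 mm over their backs; the gripper's body (76 mm by 85 mm) begins 54 mm behind the grasp point. The pads swing forward as they close: fully open they stand 13 mm farther back than shut.
Start: joints at [70.588, 24.242, 93.386, -0, 62.372, -1.089], TCP at [0.196, 0.593, 0.231] pointing down, gripper open.
Joint ranges: [-172.04, 172.04], [-51.8, 120.97], [4.93, 147.93], [-75.15, 255.16], [6.16, 154.13], [-145.62, 145.62]. Speed limits (degrees/s): [136.94, 136.94, 172.46, 180, 180, 180].

### API

Orientations are given as a 3x3 rotation matrix whose columns are the frame's x, y, z axes.
In Python, from rig import env, snapshot gives the robot as it stands.
- The arm moves only by the tool carry_out, never from a script. Its argument "plan" is a list of rows, each an object of numbers: "dx", "dy", "dz": the shift along the tool's x, y, z in units of 0.4 m (1.0 is 0.4 m); "rx", "ry", "rz": the turn, a rotation vector about the tool's x, y, z in units of 60 degrees (1.0 is 60 degrees); "claw": the opening, from 0 (shut) to 1 (fully open). A call has 1 to 12 rows; each row is the pose to reach, as a shift and turn from the pose commanded when the call began, along the tool's axes at that moment; what a row does not reach only later rows make up. A row lasts 1/10 s, in which the tool goes at most 50 mm and 8.59 degrees, less where a joint would pass 70% of its speed; a pose out of reach is approached as far as the arm can. A call with a number of a shift or a turn outside -1 to 1 is refused whole. A call with a gripper value outside its range is refused whole. The fingers move at their own pace and stop on an object; the grip force is fixed at half the most. Time passes only in rows, so rows that repeat a pose let the fingers close. It gives the time, the measured TCP pose, the force and the opening at its end, in the units of the state.
- env.get_obs(): the state, without advancing time (a new reading comes with each control period).
- snapshot(name): name is "scene" or "top"; returns a dict with "img" (420x560x3 uint8, red, green, blue), "mtx" (3x3 intrinsics, pixels), "distortion" ([k1, k2, p1, p2, k3] as OpenCV has them; the pictures are not rectified), "extrinsics" (4x4, takes a point from world to camera coordinates). Camera axes: x right, y up, looking along -z (the intrinsics and any distortion apply to the point x, -y, -z); pixel columns grow to the right and rows downward; lengths in m; the calibration is good to about 2 mm. A picture is of the moment at which its call begins. There is no depth.
- env.hand_in(): hands the job in, once; it reports no verdict.
The state is a dict: "time_s": time; "joint_pos": joint angles; "qd": joint speeds; "tau": joint torques, N m; "eef_pos": TCP position; "tcp_rot": TCP orientation; "wrist_force": force on the tool from outside, world axes, zero at the start; "moment": the same for the moment, N m; "width": finger opening in m.
Only numpy, scipy, OpenCV 4.12 (cv2) and the standard library are available. Lean on these libraries where they do the work, as an engineer would, in place of code of your own. Each camera call takes 0.05 s, during which the arm holds its last target.

## Working session

There is one attempt and no reset: what is moved stays moved. The work goes in short steps, Python scripts to look and compute and a tool call to move; the robot and the scene stay as the last step left them, time stands still between calls to the robot, and variables do not carry over. Pictures are saved under pics/ and viewed, and the job is handed in when it is done.

Besides the shell and the picture viewer there is one more tool, called after "Request:" in YAML: its name, and indented under it one key for each argument. carry_out: Moves the arm, as the interface text tells. Its arguments: {"type":"object","properties":{"plan":{"type":"array","items":{"type":"object","properties":{"dx":{"type":"number","minimum":-1,"maximum":1},"dy":{"type":"number","minimum":-1,"maximum":1},"dz":{"type":"number","minimum":-1,"maximum":1},"rx":{"type":"number","minimum":-1,"maximum":1},"ry":{"type":"number","minimum":-1,"maximum":1},"rz":{"type":"number","minimum":-1,"maximum":1},"claw":{"type":"number"}}}}},"required":["plan"]}

```bash
ls; mkdir -p pics; python3 - <<'E'
from rig import env, snapshot
import cv2
o=env.get_obs()
for k,v in o.items(): print(k,v)
print(env.pinch_z)
for n in("scene","top"):
    s=snapshot(n); cv2.imwrite(f"pics/{n}0.png",s["img"][:,:,::-1]); print(n,s["mtx"],s["distortion"],s["extrinsics"])
E
```

```text
pics
time_s 0.0
joint_pos [ 7.05892802e+01  2.42837002e+01  9.34321480e+01 -1.07664636e-03
  6.23730884e+01 -1.08802425e+00]
qd [ 0.07479782 -0.00541425 -0.02561907  0.02973298  0.1100977   0.03989954]
tau [ 4.39581272e-04 -5.57393539e+01 -2.81740093e+01  1.55567710e-05
  7.25262420e-03  3.84390034e-06]
eef_pos [0.19626987 0.59279774 0.23054876]
tcp_rot [[-5.00164128e-04  3.14359838e-01  9.49303767e-01]
 [-1.46954070e-03  9.49302630e-01 -3.14360235e-01]
 [-9.99998795e-01 -1.55227224e-03 -1.28425453e-05]]
wrist_force [-0.20429412 -0.59312675  0.00245686]
moment [-0.05238713  0.04663786 -0.01292227]
width 0.08542022059827543
0.0187
scene [[473.32477609   0.         279.88985188]
 [  0.         473.32477609 208.10820717]
 [  0.           0.           1.        ]] [0.0285928 0.        0.        0.        0.       ] [[ 0.81057683 -0.5856274   0.00239883 -0.18671083]
 [ 0.30776514  0.42946071  0.8490254  -0.43101096]
 [-0.49824274 -0.68746204  0.52834659 -0.43910884]
 [ 0.          0.          0.          1.        ]]
top [[491.74111006   0.         278.22865618]
 [  0.         491.74111006 210.45427818]
 [  0.           0.           1.        ]] [-0.17650158  0.          0.          0.          0.        ] [[ 0.0097029  -0.99987207  0.01271574  0.39627793]
 [ 0.98865463  0.01149867  0.1497658  -0.52420315]
 [-0.14989286  0.01111831  0.98863973 -1.09530586]
 [ 0.          0.          0.          1.        ]]
```

View pics/scene0.png

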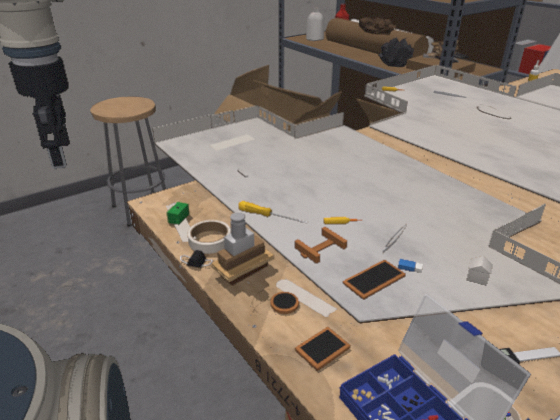

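View pics/top0.png

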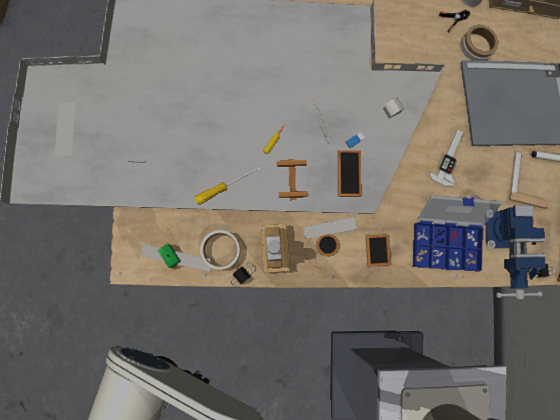

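The scene view shows the stack near (243,245), round stand (284,301), weight stand (323,348), cork stand (374,278) and rack (320,244). In the top view these are at about (275,247), (328,245), (378,250), (349,174) and (292,179). Zooming in next.

```bash
cat > h.py <<'E'
import numpy as np, cv2
from rig import env, snapshot
F=np.diag([1.,-1,-1])
class Cam:
    def __init__(s,n,pic=None):
        d=snapshot(n); s.img=d["img"]; s.K=np.array(d["mtx"]); s.D=np.array(d["distortion"]); E=np.array(d["extrinsics"])
        s.R=F@E[:3,:3]; s.t=F@E[:3,3]; s.c=-s.R.T@s.t
        if pic: cv2.imwrite(pic,s.img[:,:,::-1])
    def rays(s,px):
        p=cv2.undistortPoints(np.array(px,float).reshape(-1,1,2),s.K,s.D).reshape(-1,2)
        return np.c_[p,np.ones(len(p))]@s.R
    def plane(s,px,z):
        d=s.rays(px); return s.c+d*((z-s.c[2])/d[:,2])[:,None]
    def proj(s,P):
        return cv2.projectPoints(np.array(P,float).reshape(-1,1,3),cv2.Rodrigues(s.R)[0],s.t,s.K,s.D)[0].reshape(-1,2)
    def crop(s,x0,y0,x1,y1,k,name):
        c=cv2.resize(s.img[y0:y1,x0:x1],None,fx=k,fy=k,interpolation=cv2.INTER_CUBIC); cv2.imwrite(name,c[:,:,::-1])
def tri(c1,p1,c2,p2):
    a=c1.rays([p1])[0];b=c2.rays([p2])[0];a/=np.linalg.norm(a);b/=np.linalg.norm(b)
    m=np.linalg.lstsq(np.c_[a,-b],c2.c-c1.c,rcond=None)[0]
    q1=c1.c+a*m[0];q2=c2.c+b*m[1]; return (q1+q2)/2,np.linalg.norm(q1-q2)
E
python3 - <<'E'
from h import *
a=Cam("top");b=Cam("scene")
a.crop(240,140,410,280,4.5,"pics/t1.png"); b.crop(150,190,410,380,3,"pics/s1.png"); a.crop(140,210,310,290,4.5,"pics/t2.png")
print(a.c,b.c)
E
```

```text
[0.3502323  0.41443282 1.15633163] [ 0.06521083 -0.22611136  0.5983888 ]
```

View pics/t1.png

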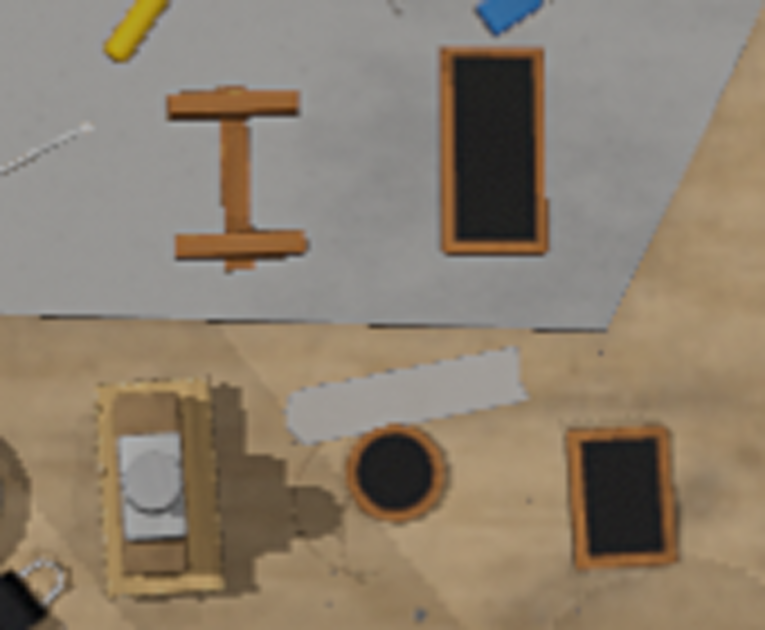

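View pics/s1.png

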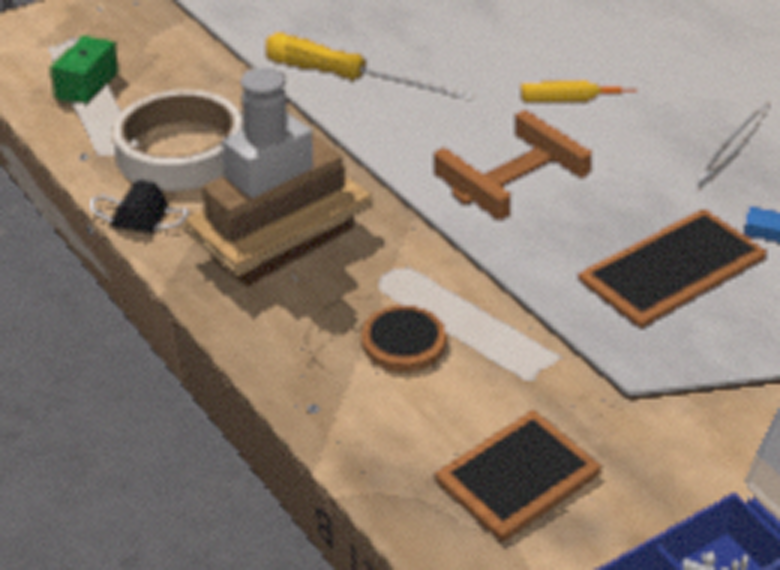

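View pics/t2.png

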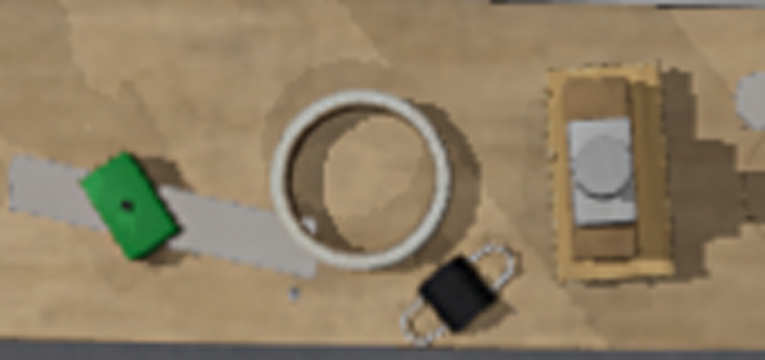

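```bash
cat > m.py <<'E'
from h import *
def blackface(c,boxes):
    hsv=cv2.cvtColor(c.img,cv2.COLOR_RGB2HSV)
    out=[]
    for (x0,y0,x1,y1) in boxes:
        m=np.zeros(hsv.shape[:2],np.uint8); m[y0:y1,x0:x1]=((hsv[y0:y1,x0:x1,2]<70))*255
        cs=cv2.findContours(m,cv2.RETR_EXTERNAL,cv2.CHAIN_APPROX_NONE)[0]; k=max(cs,key=cv2.contourArea)
        mm=cv2.moments(k); out.append((np.array([mm['m10'],mm['m01']])/mm['m00'],k))
    return out
if __name__=="__main__":
    a=Cam("top");b=Cam("scene")
    A=blackface(a,[(315,233,341,257),(366,234,392,267),(336,149,362,198)])
    B=blackface(b,[(268,290,302,314),(294,326,354,370),(342,258,408,298)])
    for n,p,q,z in zip(("round","weight","cork"),A,B,(.008,.008,.015)):
        P,e=tri(a,p[0],b,q[0]); print(n,p[0],q[0],P.round(4),"gap",round(e,4))
        for c,k in((a,p),(b,q)):
            w=c.plane(k[1].reshape(-1,2),z)[:,:2].astype(np.float32); r=cv2.minAreaRect(w*1000)
            v=cv2.boxPoints(r); e=[v[1]-v[0],v[2]-v[1]]; l=max(e,key=np.linalg.norm)
            print("   plane rect c",np.round(r[0],1),"size",np.round(r[1],1),"long dir deg",round(np.degrees(np.arctan2(l[1],l[0]))%180,1))
    a.crop(258,222,298,278,10,"pics/t3.png"); b.crop(208,208,278,282,8,"pics/s3.png")
    a.crop(270,150,315,205,10,"pics/t4.png"); b.crop(285,220,355,270,10,"pics/s4.png")
E
python3 m.py
```

```text
round [327.31884058 244.39812447] [284.16925351 300.43015521] [0.4455 0.2852 0.0059] gap 0.0005
   plane rect c [445.5 285.7] size [38.1 36.9] long dir deg 45.2
   plane rect c [445.7 284. ] size [36.3 37.8] long dir deg 144.3
weight [377.96933333 249.976     ] [322.28742515 346.01621756] [0.4332 0.1645 0.0055] gap 0.0006
   plane rect c [432.9 165.5] size [59.4 39.9] long dir deg 3.9
   plane rect c [432.7 163.2] size [59.3 39.7] long dir deg 2.9
cork [349.44520375 172.61781827] [373.73304577 277.07356818] [0.6174 0.2318 0.0125] gap 0.0
   plane rect c [617.5 231.9] size [41.3 96.9] long dir deg 179.2
   plane rect c [617.  230.3] size [98.2 41.5] long dir deg 0.3
```

View pics/t3.png

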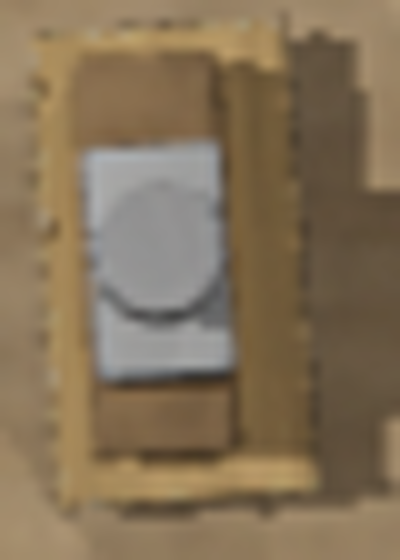

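View pics/s3.png

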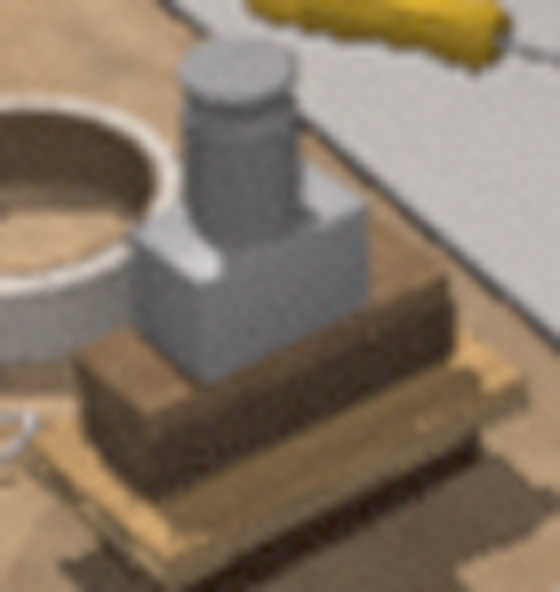

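View pics/t4.png

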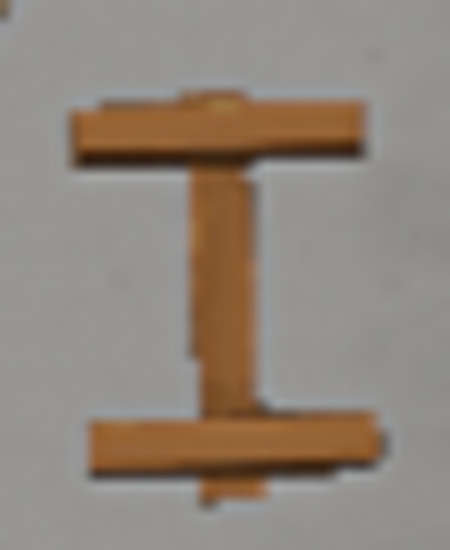

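View pics/s4.png

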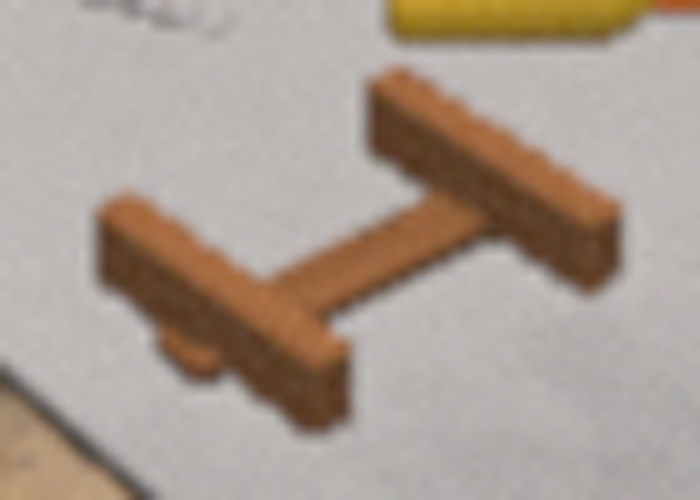

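```bash
python3 - <<'E'
from h import *
a=Cam("top");b=Cam("scene")
T=lambda p,o,k:np.array(o)+(np.array(p)+.5)/k-.5
def run(name,A,B,oa,ka,ob,kb):
    Q=[]
    for p,q in zip(A,B):
        P,e=tri(a,T(p,oa,ka),b,T(q,ob,kb)); Q.append(P); print(name,P.round(4),"gap",round(e,4))
    return np.array(Q)
def dirs(u): return round(np.degrees(np.arctan2(u[1],u[0])),1)
run("disc",[(162,248)],[(239,75)],(258,222),10,(208,208),8)
TA=dict(steel=[(103,381),(234,368),(219,142)],cork=[(97,450),(237,448),(212,52)],panel=[(65,500),(318,485),(285,22)])
TB=dict(steel=[(132,240),(205,280),(367,208)],cork=[(77,360),(150,412),(445,280)],panel=[(30,440),(175,565),(525,378)])
for n in TA:
    Q=run(n,TA[n],TB[n],(258,222),10,(208,208),8)
    print(" mid",((Q[0]+Q[2])/2).round(4),"W",np.linalg.norm(Q[1]-Q[0]).round(4),"L",np.linalg.norm(Q[2]-Q[1]).round(4),"longdir",dirs(Q[2]-Q[1]),"short",dirs(Q[0]-Q[1]))
Q=run("rack",[(92,470),(92,425),(378,458),(378,415),(75,155),(75,112),(362,148),(362,103)],[(100,210),(125,192),(322,362),(350,342),(370,85),(400,68),(595,228),(620,207)],(270,150),10,(285,220),10)
print(Q.mean(0), dirs(Q[4:].mean(0)-Q[:4].mean(0)), np.linalg.norm(Q[4:].mean(0)-Q[:4].mean(0)), dirs(Q[0]-Q[2]),dirs(Q[4]-Q[6]))
# top-only, given measured heights
for n,pts,z in(("steel",[(84,150),(219,142),(234,368),(103,381)],.086),("cork",[(77,52),(212,52),(237,448),(97,450)],.056),("panel",[(35,38),(285,22),(318,485),(65,500)],.03)):
    P=a.plane([T(p,(258,222),10) for p in pts],z); print(n,P.mean(0).round(4),dirs(P[0]+P[1]-P[2]-P[3]),dirs(P[0]+P[3]-P[1]-P[2]),np.linalg.norm(P[0]-P[1]).round(4),np.linalg.norm(P[0]-P[3]).round(4))
P=a.plane([T((162,248),(258,222),10)],.128);print("disc",P)
P=b.plane([T((239,75),(208,208),8)],.128);print("disc",P)
E
```

```text
disc [0.4305 0.4114 0.1243] gap 0.0005
steel [0.4054 0.4235 0.0812] gap 0.0022
steel [0.4083 0.3949 0.0852] gap 0.0022
steel [0.4568 0.3992 0.0834] gap 0.0002
 mid [0.4311 0.4113 0.0823] W 0.0289 L 0.0487 longdir 5.0 short 95.9
cork [0.3905 0.4253 0.0516] gap 0.0002
cork [0.3917 0.3938 0.0554] gap 0.0013
cork [0.48   0.4007 0.0516] gap 0.001
 mid [0.4353 0.413  0.0516] W 0.0318 L 0.0887 longdir 4.5 short 92.1
panel [0.38   0.4327 0.0277] gap 0.0003
panel [0.3848 0.3745 0.0263] gap 0.0019
panel [0.4906 0.3833 0.0276] gap 0.0004
 mid [0.4353 0.408  0.0276] W 0.0584 L 0.1063 longdir 4.7 short 94.7
rack [0.5556 0.4003 0.0246] gap 0.002
rack [0.5648 0.4012 0.0251] gap 0.0012
rack [0.5592 0.3333 0.0255] gap 0.0024
rack [0.5684 0.3339 0.0262] gap 0.0001
rack [0.6319 0.4048 0.0229] gap 0.0026
rack [0.6417 0.4053 0.0234] gap 0.0012
rack [0.6344 0.3367 0.0241] gap 0.003
rack [0.6439 0.3376 0.0252] gap 0.0002
[0.59999549 0.3691328  0.02464292] 3.0 0.07609351813116948 93.1 92.1
steel [0.4307 0.4118 0.086 ] 4.9 95.1 0.0296 0.0506
cork [0.4352 0.4127 0.056 ] 3.9 91.0 0.0304 0.0895
panel [0.4349 0.4081 0.03  ] 4.5 94.2 0.0578 0.1064
disc [[0.43002018 0.41150822 0.128     ]]
disc [[0.42795949 0.40634832 0.128     ]]
```

```bash
cat > go.py <<'E'
# usage: go.py x,y,z,yaw ... : prints shift/turn in tool axes and units
from h import *
import sys
from scipy.spatial.transform import Rotation as Ro
o=env.get_obs(); p=np.array(o["eef_pos"]); R=np.array(o["tcp_rot"])
print("t",round(o["time_s"],2),"pos",p.round(4),"yaw",np.degrees(np.arctan2(R[1,1],R[0,1])).round(2),"w",round(o["width"],4),"F",np.round(o["wrist_force"],2))
for a in sys.argv[1:]:
    x,y,z,w=map(float,a.split(",")); w=np.radians(w); c,s=np.cos(w),np.sin(w)
    G=np.array([[0,c,s],[0,s,-c],[-1,0,0]])
    d=R.T@(np.array([x,y,z])-p)/.4; r=np.degrees(Ro.from_matrix(R.T@G).as_rotvec())/60
    print(a,"d",d.round(4),"r",r.round(4))
E
python3 go.py .4303,.411,.23,94.7 .4303,.411,.15,94.7
```

```text
t 0.4 pos [0.1964 0.5932 0.2312] yaw 71.68 w 0.0854 F [ 0.63  0.15 -0.36]
.4303,.411,.23,94.7 d [ 0.003  -0.2487  0.6983] r [-3.837e-01 -1.000e-04  2.000e-04]
.4303,.411,.15,94.7 d [ 0.203  -0.2487  0.6983] r [-3.837e-01 -1.000e-04  2.000e-04]
```

Request:
carry_out:
  plan:
    - {"dx": 0.003,"dy": -0.249,"dz": 0.698,"rx": -0.384,"claw": 1}
    - {"dx": 0.003,"dy": -0.249,"dz": 0.698,"rx": -0.384,"claw": 1}
    - {"dx": 0.003,"dy": -0.249,"dz": 0.698,"rx": -0.384,"claw": 1}
    - {"dx": 0.003,"dy": -0.249,"dz": 0.698,"rx": -0.384,"claw": 1}
    - {"dx": 0.003,"dy": -0.249,"dz": 0.698,"rx": -0.384,"claw": 1}
    - {"dx": 0.003,"dy": -0.249,"dz": 0.698,"rx": -0.384,"claw": 1}
    - {"dx": 0.003,"dy": -0.249,"dz": 0.698,"rx": -0.384,"claw": 1}
    - {"dx": 0.003,"dy": -0.249,"dz": 0.698,"rx": -0.384,"claw": 1}
    - {"dx": 0.05,"dy": -0.249,"dz": 0.698,"rx": -0.384,"claw": 1}
    - {"dx": 0.1,"dy": -0.249,"dz": 0.698,"rx": -0.384,"claw": 1}
    - {"dx": 0.15,"dy": -0.249,"dz": 0.698,"rx": -0.384,"claw": 1}
    - {"dx": 0.15,"dy": -0.249,"dz": 0.698,"rx": -0.384,"claw": 1}

```text
validation failed for argument at $.pl...
```

```bash
python3 go.py .4303,.411,.13,94.7 .4303,.411,.091,94.7; python3 - <<'E'
from h import *
a=Cam("top");b=Cam("scene")
b.crop(180,150,290,290,4,"pics/s5.png")
E
```

```text
t 0.4 pos [0.1964 0.5932 0.2312] yaw 71.68 w 0.0854 F [ 0.63  0.15 -0.36]
.4303,.411,.13,94.7 d [ 0.253  -0.2487  0.6983] r [-3.837e-01 -1.000e-04  2.000e-04]
.4303,.411,.091,94.7 d [ 0.3505 -0.2486  0.6983] r [-3.837e-01 -1.000e-04  2.000e-04]
```

View pics/s5.png

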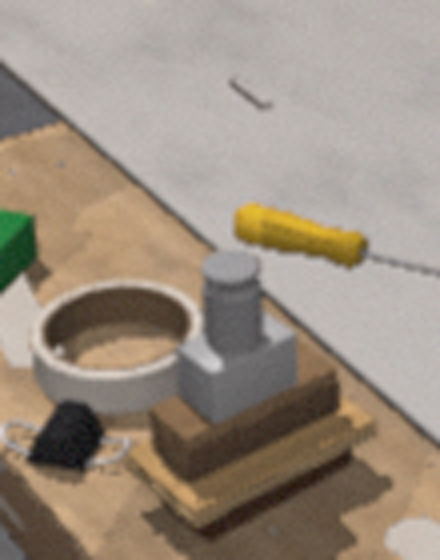

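Request:
carry_out:
  plan:
    - {"dx": 0.003,"dy": -0.249,"dz": 0.698,"rx": -0.384,"ry": 0.0,"rz": 0.0,"claw": 1.0}
    - {"dx": 0.003,"dy": -0.249,"dz": 0.698,"rx": -0.384,"ry": 0.0,"rz": 0.0,"claw": 1.0}

```text
time_s: 0.7
eef_pos: [0.2722, 0.5344, 0.2309]
tcp_rot: [[0.0, 0.023, 1.0], [0.0, 1.0, -0.023], [-1.0, 0.0, 0.0]]
wrist_force: [0.6, -0.3, 0.5]
width: 0.0854
```

```bash
python3 go.py .4303,.411,.23,94.7
```

```text
t 0.7 pos [0.2722 0.5344 0.2309] yaw 88.66 w 0.0854 F [ 0.62 -0.26  0.45]
.4303,.411,.23,94.7 d [ 0.0023 -0.2991  0.4025] r [-0.1007  0.0002 -0.0002]
```

Request:
carry_out:
  plan:
    - {"dx": 0.0,"dy": -0.3,"dz": 0.4,"rx": -0.1,"ry": 0.0,"rz": 0.0,"claw": 1.0}
    - {"dx": 0.0,"dy": -0.3,"dz": 0.4,"rx": -0.1,"ry": 0.0,"rz": 0.0,"claw": 1.0}
    - {"dx": 0.0,"dy": -0.3,"dz": 0.4,"rx": -0.1,"ry": 0.0,"rz": 0.0,"claw": 1.0}
    - {"dx": 0.0,"dy": -0.3,"dz": 0.4,"rx": -0.1,"ry": 0.0,"rz": 0.0,"claw": 1.0}
    - {"dx": 0.0,"dy": -0.3,"dz": 0.4,"rx": -0.1,"ry": 0.0,"rz": 0.0,"claw": 1.0}
    - {"dx": 0.0,"dy": -0.3,"dz": 0.4,"rx": -0.1,"ry": 0.0,"rz": 0.0,"claw": 1.0}

```text
time_s: 1.3
eef_pos: [0.4291, 0.4085, 0.231]
tcp_rot: [[-0.0, -0.07, 0.998], [0.0, 0.998, 0.07], [-1.0, 0.0, -0.0]]
wrist_force: [-0.2, 0.7, 0.6]
width: 0.085
```

```bash
python3 go.py .4303,.411,.17,94.7 .4303,.411,.13,94.7 .4303,.411,.091,94.7
```

```text
t 1.3 pos [0.4291 0.4085 0.231 ] yaw 94.0 w 0.085 F [-0.17  0.73  0.57]
.4303,.411,.17,94.7 d [0.1524 0.006  0.0034] r [-0.0117 -0.0001 -0.0002]
.4303,.411,.13,94.7 d [0.2524 0.0059 0.0034] r [-0.0117 -0.0001 -0.0002]
.4303,.411,.091,94.7 d [0.3499 0.0059 0.0034] r [-0.0117 -0.0001 -0.0002]
```

Request:
carry_out:
  plan:
    - {"dx": 0.1,"dy": 0.006,"dz": 0.003,"rx": -0.012,"ry": 0.0,"rz": 0.0,"claw": 1.0}
    - {"dx": 0.18,"dy": 0.006,"dz": 0.003,"rx": -0.012,"ry": 0.0,"rz": 0.0,"claw": 1.0}
    - {"dx": 0.2,"dy": 0.006,"dz": 0.003,"rx": -0.012,"ry": 0.0,"rz": 0.0,"claw": 1.0}
    - {"dx": 0.2,"dy": 0.006,"dz": 0.003,"rx": -0.012,"ry": 0.0,"rz": 0.0,"claw": 1.0}
    - {"dx": 0.2,"dy": 0.006,"dz": 0.003,"rx": -0.012,"ry": 0.0,"rz": 0.0,"claw": 1.0}

```text
time_s: 1.8
eef_pos: [0.4293, 0.413, 0.1522]
tcp_rot: [[0.001, -0.086, 0.996], [0.001, 0.996, 0.086], [-1.0, 0.001, 0.001]]
wrist_force: [-0.1, -0.0, 0.9]
width: 0.0855
```

```bash
python3 go.py  .4303,.411,.13,94.7 .4303,.411,.091,94.7;python3 - <<'E'
from h import *
a=Cam("top");b=Cam("scene")
b.crop(180,130,290,290,4,"pics/s6.png");a.crop(220,190,340,290,5,"pics/t6.png")
E
```

```text
t 1.8 pos [0.4293 0.413  0.1522] yaw 94.94 w 0.0855 F [-0.11 -0.04  0.94]
.4303,.411,.13,94.7 d [ 0.0554 -0.0053  0.002 ] r [ 0.0041  0.0011 -0.001 ]
.4303,.411,.091,94.7 d [ 0.1529 -0.0054  0.0018] r [ 0.0041  0.0011 -0.001 ]
```

View pics/s6.png

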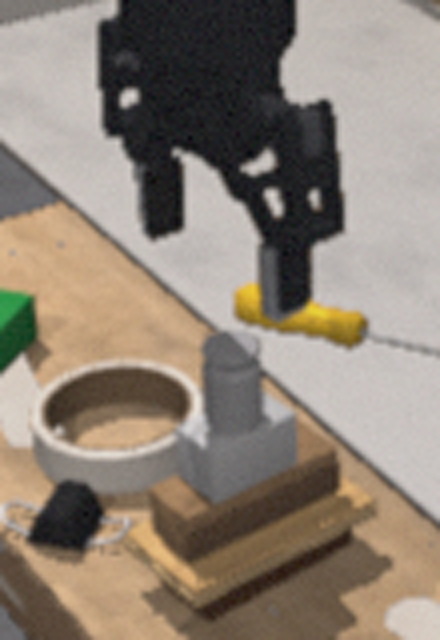

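View pics/t6.png

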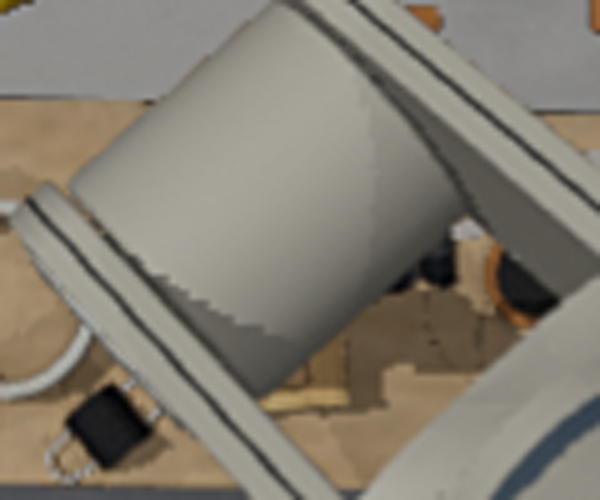

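```bash
python3 - <<'E'
from h import *
b=Cam("scene"); o=env.get_obs(); p=np.array(o["eef_pos"]);R=np.array(o["tcp_rot"])
for s in(-1,1):
  for dz in (-.013,0): print(s,dz,((b.proj([p+R@np.array([dz,s*.0425,0])])-[180,130])*4).round(0))
print(((b.proj([[.4303,.411,.128],[.428,.4065,.128]])-[180,130])*4).round(0))
E
```

```text
-1 -0.013 [[280. 308.]]
-1 0 [[281. 333.]]
1 -0.013 [[168. 234.]]
1 0 [[169. 258.]]
[[229. 342.]
 [230. 348.]]
```

Request:
carry_out:
  plan:
    - {"dx": 0.05,"dy": -0.01,"dz": 0.0,"rx": 0.0,"ry": 0.0,"rz": 0.0,"claw": 1.0}
    - {"dx": 0.1,"dy": -0.01,"dz": 0.0,"rx": 0.0,"ry": 0.0,"rz": 0.0,"claw": 1.0}
    - {"dx": 0.14,"dy": -0.01,"dz": 0.0,"rx": 0.0,"ry": 0.0,"rz": 0.0,"claw": 1.0}
    - {"dx": 0.152,"dy": -0.01,"dz": 0.0,"rx": 0.0,"ry": 0.0,"rz": 0.0,"claw": 1.0}
    - {"dx": 0.152,"dy": -0.01,"dz": 0.0,"rx": 0.0,"ry": 0.0,"rz": 0.0,"claw": 1.0}
    - {"dx": 0.152,"dy": -0.01,"dz": 0.0,"rx": 0.0,"ry": 0.0,"rz": 0.0,"claw": 1.0}

```text
time_s: 2.55
eef_pos: [0.4301, 0.4083, 0.0908]
tcp_rot: [[0.001, -0.085, 0.996], [0.001, 0.996, 0.085], [-1.0, 0.001, 0.001]]
wrist_force: [-0.9, 1.1, -0.2]
width: 0.0854
```

```bash
python3 go.py  .4303,.411,.091,94.7;python3 - <<'E'
from h import *
b=Cam("scene")
b.crop(180,150,290,290,4,"pics/s7.png")
E
```

```text
t 2.55 pos [0.4301 0.4083 0.0908] yaw 94.88 w 0.0854 F [-0.91  1.06 -0.2 ]
.4303,.411,.091,94.7 d [-0.0005  0.0068  0.0012] r [ 0.003   0.0008 -0.0006]
```

View pics/s7.png

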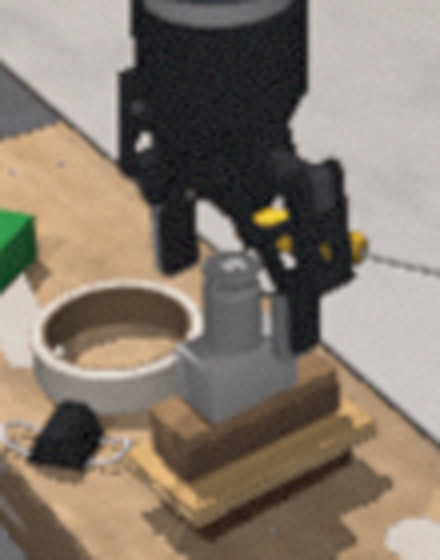

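Request:
carry_out:
  plan:
    - {"dx": 0.0,"claw": 0.45}
    - {"dx": 0.0,"claw": 0.4}
    - {"dx": 0.0,"claw": 0.35}
    - {"dx": 0.0,"claw": 0.3}
    - {"dx": 0.0,"claw": 0.25}
    - {"dx": 0.0,"claw": 0.2}
    - {"dx": 0.0,"claw": 0.1}
    - {"dx": 0.0,"claw": 0.0}
    - {"dx": 0.0,"claw": 0.0}
    - {"dx": 0.0,"claw": 0.0}

```text
validation failed for argument at $.pl...
```

```bash
python3 go.py  .4303,.411,.131,94.7;python3 - <<'E'
from h import *
b=Cam("scene")
b.crop(180,150,290,290,4,"pics/s8.png")
E
```

```text
t 2.6 pos [0.4302 0.4084 0.091 ] yaw 94.88 w 0.0854 F [ 0.59 -0.64  0.34]
.4303,.411,.131,94.7 d [-0.1     0.0066  0.001 ] r [ 0.003   0.0011 -0.0008]
```

View pics/s8.png

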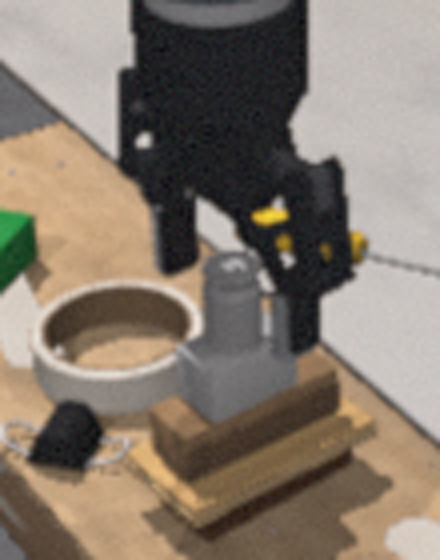

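Request:
carry_out:
  plan:
    - {"dx": 0,"dy": 0,"dz": 0,"rx": 0,"ry": 0,"rz": 0,"claw": 0.45}
    - {"dx": 0,"dy": 0,"dz": 0,"rx": 0,"ry": 0,"rz": 0,"claw": 0.4}
    - {"dx": 0,"dy": 0,"dz": 0,"rx": 0,"ry": 0,"rz": 0,"claw": 0.35}
    - {"dx": 0,"dy": 0,"dz": 0,"rx": 0,"ry": 0,"rz": 0,"claw": 0.3}
    - {"dx": 0,"dy": 0,"dz": 0,"rx": 0,"ry": 0,"rz": 0,"claw": 0.2}
    - {"dx": 0,"dy": 0,"dz": 0,"rx": 0,"ry": 0,"rz": 0,"claw": 0.1}
    - {"dx": 0,"dy": 0,"dz": 0,"rx": 0,"ry": 0,"rz": 0,"claw": 0.0}
    - {"dx": 0,"dy": 0,"dz": 0,"rx": 0,"ry": 0,"rz": 0,"claw": 0.0}
    - {"dx": 0,"dy": 0,"dz": 0,"rx": 0,"ry": 0,"rz": 0,"claw": 0.0}

```text
time_s: 3.55
eef_pos: [0.4297, 0.4079, 0.0902]
tcp_rot: [[0.0, -0.085, 0.996], [0.0, 0.996, 0.085], [-1.0, 0.0, 0.0]]
wrist_force: [0.5, 0.1, 2.3]
width: 0.0262
```

```bash
python3 go.py  .4303,.411,.131,94.7;python3 - <<'E'
from h import *
b=Cam("scene")
b.crop(180,150,290,290,4,"pics/s9.png")
E
```

```text
t 3.55 pos [0.4297 0.4079 0.0902] yaw 94.88 w 0.0262 F [0.47 0.14 2.35]
.4303,.411,.131,94.7 d [-0.102   0.0077  0.0022] r [ 0.003   0.0001 -0.0001]
```

View pics/s9.png

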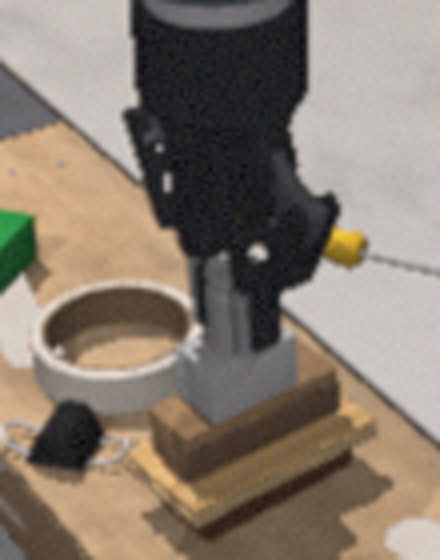

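Request:
carry_out:
  plan:
    - {"dx": -0.01,"dy": 0,"dz": 0,"rx": 0,"ry": 0,"rz": 0,"claw": 0}
    - {"dx": -0.03,"dy": 0,"dz": 0,"rx": 0,"ry": 0,"rz": 0,"claw": 0}
    - {"dx": -0.06,"dy": 0,"dz": 0,"rx": 0,"ry": 0,"rz": 0,"claw": 0.0}
    - {"dx": -0.1,"dy": 0,"dz": 0,"rx": 0,"ry": 0,"rz": 0,"claw": 0.0}
    - {"dx": -0.15,"dy": 0,"dz": 0,"rx": 0,"ry": 0,"rz": 0,"claw": 0.0}
    - {"dx": -0.15,"dy": 0,"dz": 0,"rx": 0,"ry": 0,"rz": 0,"claw": 0.0}
    - {"dx": -0.15,"dy": 0,"dz": 0,"rx": 0,"ry": 0,"rz": 0,"claw": 0.0}

```text
time_s: 4.3
eef_pos: [0.4298, 0.408, 0.1507]
tcp_rot: [[0.001, -0.085, 0.996], [0.001, 0.996, 0.085], [-1.0, 0.001, 0.001]]
wrist_force: [-0.2, -0.0, -2.2]
width: 0.0266
```

```bash
python3 go.py  .4303,.411,.131,94.7;python3 - <<'E'
from h import *
b=Cam("scene")
b.crop(180,130,290,290,4,"pics/s10.png")
E
```

```text
t 4.3 pos [0.4298 0.408  0.1507] yaw 94.88 w 0.0266 F [-0.19 -0.04 -2.16]
.4303,.411,.131,94.7 d [0.0494 0.0074 0.0018] r [ 0.003   0.001  -0.0008]
```

View pics/s10.png

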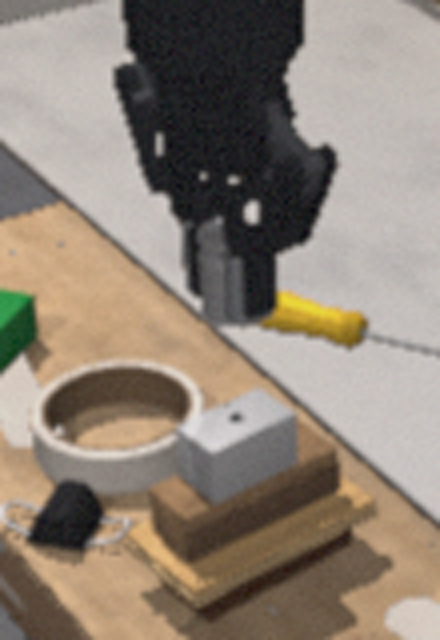

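```bash
python3 go.py .4456,.284,.15,94.9 .4456,.284,.04,94.9 .4456,.284,.0135,94.9
```

```text
t 4.35 pos [0.4294 0.4076 0.15  ] yaw 94.88 w 0.0262 F [-0.54 -1.45 -2.4 ]
.4456,.284,.15,94.9 d [-0.     -0.3114  0.0141] r [-0.0003 -0.0001  0.0001]
.4456,.284,.04,94.9 d [ 0.275  -0.3114  0.0142] r [-0.0003 -0.0001  0.0001]
.4456,.284,.0135,94.9 d [ 0.3412 -0.3114  0.0142] r [-0.0003 -0.0001  0.0001]
```

Request:
carry_out:
  plan:
    - {"dx": 0,"dy": -0.06,"dz": 0.003,"rx": 0,"ry": 0,"rz": 0,"claw": 0}
    - {"dx": 0,"dy": -0.14,"dz": 0.007,"rx": 0,"ry": 0,"rz": 0,"claw": 0}
    - {"dx": 0,"dy": -0.22,"dz": 0.01,"rx": 0,"ry": 0,"rz": 0,"claw": 0}
    - {"dx": 0,"dy": -0.28,"dz": 0.014,"rx": 0,"ry": 0,"rz": 0,"claw": 0}
    - {"dx": 0.02,"dy": -0.311,"dz": 0.014,"rx": 0,"ry": 0,"rz": 0,"claw": 0}
    - {"dx": 0.08,"dy": -0.311,"dz": 0.014,"rx": 0,"ry": 0,"rz": 0,"claw": 0}
    - {"dx": 0.15,"dy": -0.311,"dz": 0.014,"rx": 0,"ry": 0,"rz": 0,"claw": 0}
    - {"dx": 0.22,"dy": -0.311,"dz": 0.014,"rx": 0,"ry": 0,"rz": 0,"claw": 0}
    - {"dx": 0.275,"dy": -0.311,"dz": 0.014,"rx": 0,"ry": 0,"rz": 0,"claw": 0}
    - {"dx": 0.29,"dy": -0.311,"dz": 0.014,"rx": 0,"ry": 0,"rz": 0,"claw": 0}
    - {"dx": 0.29,"dy": -0.311,"dz": 0.014,"rx": 0,"ry": 0,"rz": 0,"claw": 0}
    - {"dx": 0.29,"dy": -0.311,"dz": 0.014,"rx": 0,"ry": 0,"rz": 0,"claw": 0}

```text
time_s: 5.55
eef_pos: [0.4461, 0.2848, 0.0345]
tcp_rot: [[0.0, -0.085, 0.996], [0.0, 0.996, 0.085], [-1.0, 0.0, 0.0]]
wrist_force: [0.4, 0.2, -1.0]
width: 0.0264
```

```bash
python3 go.py .4456,.284,.0135,94.9;python3 - <<'E'
from h import *
b=Cam("scene");a=Cam("top")
b.crop(230,200,350,340,4,"pics/s11.png");a.crop(290,200,370,280,7,"pics/t11.png")
E
```

```text
t 5.55 pos [0.4461 0.2848 0.0345] yaw 94.89 w 0.0264 F [ 0.4   0.22 -1.04]
.4456,.284,.0135,94.9 d [ 0.0525 -0.0018 -0.0014] r [-0.0001  0.0005 -0.0003]
```

View pics/s11.png

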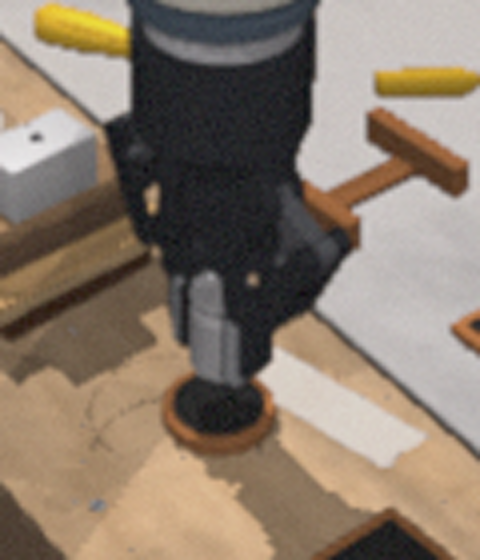

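View pics/t11.png

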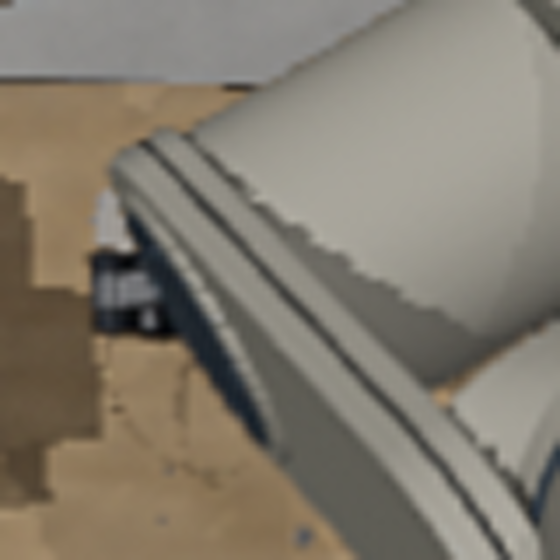

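Request:
carry_out:
  plan:
    - {"dx": 0.02,"dy": -0.002,"dz": -0.001,"rx": 0,"ry": 0,"rz": 0,"claw": 0}
    - {"dx": 0.035,"dy": -0.002,"dz": -0.001,"rx": 0,"ry": 0,"rz": 0,"claw": 0}
    - {"dx": 0.045,"dy": -0.002,"dz": -0.001,"rx": 0,"ry": 0,"rz": 0,"claw": 0}
    - {"dx": 0.05,"dy": -0.002,"dz": -0.001,"rx": 0,"ry": 0,"rz": 0,"claw": 0}
    - {"dx": 0.05,"dy": -0.002,"dz": -0.001,"rx": 0,"ry": 0,"rz": 0,"claw": 0}

```text
time_s: 6.15
eef_pos: [0.4452, 0.2834, 0.0137]
tcp_rot: [[-0.001, -0.085, 0.996], [-0.0, 0.996, 0.085], [-1.0, -0.0, -0.001]]
wrist_force: [0.8, -0.1, -1.6]
width: 0.0267
```

```bash
python3 go.py .4456,.284,.0135,94.9
```

```text
t 6.15 pos [0.4452 0.2834 0.0137] yaw 94.88 w 0.0267 F [ 0.77 -0.1  -1.63]
.4456,.284,.0135,94.9 d [0.0005 0.0015 0.0011] r [-0.0004 -0.0007  0.0003]
```

No contact yet; go down another ~1–2 mm.

Request:
carry_out:
  plan:
    - {"dx": 0.002,"dy": 0,"dz": 0,"rx": 0,"ry": 0,"rz": 0,"claw": 0}
    - {"dx": 0.004,"dy": 0,"dz": 0,"rx": 0,"ry": 0,"rz": 0,"claw": 0}
    - {"dx": 0.004,"dy": 0,"dz": 0,"rx": 0,"ry": 0,"rz": 0,"claw": 0}

```text
time_s: 6.45
eef_pos: [0.4455, 0.2835, 0.0125]
tcp_rot: [[0.0, -0.085, 0.996], [0.0, 0.996, 0.085], [-1.0, 0.0, 0.0]]
wrist_force: [-0.3, 0.8, -2.0]
width: 0.0265
```

```bash
python3 go.py
```

```text
t 6.45 pos [0.4455 0.2835 0.0125] yaw 94.88 w 0.0265 F [-0.34  0.8  -2.02]
```

Request:
carry_out:
  plan:
    - {"dx": 0.002,"dy": 0,"dz": 0,"rx": 0,"ry": 0,"rz": 0,"claw": 0}
    - {"dx": 0.003,"dy": 0,"dz": 0,"rx": 0,"ry": 0,"rz": 0,"claw": 0}
    - {"dx": 0.003,"dy": 0,"dz": 0,"rx": 0,"ry": 0,"rz": 0,"claw": 0}

```text
time_s: 6.75
eef_pos: [0.4456, 0.2836, 0.0117]
tcp_rot: [[0.0, -0.085, 0.996], [0.0, 0.996, 0.085], [-1.0, 0.0, 0.0]]
wrist_force: [-0.6, 0.2, 2.8]
width: 0.0267
```

```bash
python3 go.py;  python3 - <<'E'
from h import *
b=Cam("scene")
b.crop(250,240,320,320,7,"pics/s12.png")
E
```

```text
t 6.75 pos [0.4456 0.2836 0.0117] yaw 94.88 w 0.0267 F [-0.59  0.22  2.84]
```

View pics/s12.png

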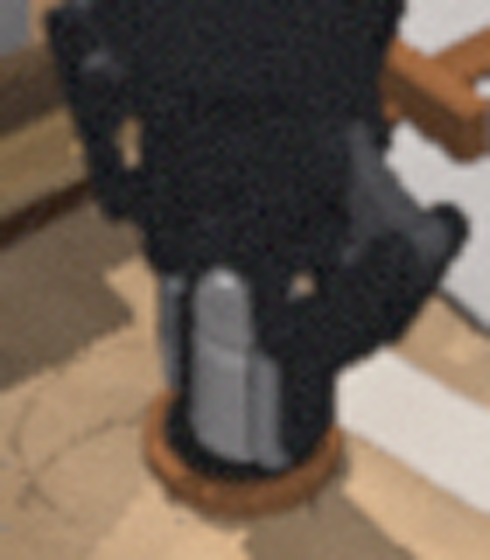

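Request:
carry_out:
  plan:
    - {"dx": 0,"dy": 0,"dz": 0,"rx": 0,"ry": 0,"rz": 0,"claw": 0.38}
    - {"dx": 0,"dy": 0,"dz": 0,"rx": 0,"ry": 0,"rz": 0,"claw": 0.45}
    - {"dx": 0,"dy": 0,"dz": 0,"rx": 0,"ry": 0,"rz": 0,"claw": 0.6}
    - {"dx": 0,"dy": 0,"dz": 0,"rx": 0,"ry": 0,"rz": 0,"claw": 0.8}
    - {"dx": 0,"dy": 0,"dz": 0,"rx": 0,"ry": 0,"rz": 0,"claw": 0.8}
    - {"dx": -0.05,"dy": 0,"dz": 0,"rx": 0,"ry": 0,"rz": 0,"claw": 0.8}
    - {"dx": -0.15,"dy": 0,"dz": 0,"rx": 0,"ry": 0,"rz": 0,"claw": 1}
    - {"dx": -0.25,"dy": 0,"dz": 0,"rx": 0,"ry": 0,"rz": 0,"claw": 1}
    - {"dx": -0.35,"dy": 0,"dz": 0,"rx": 0,"ry": 0,"rz": 0,"claw": 1}
    - {"dx": -0.4,"dy": 0,"dz": 0,"rx": 0,"ry": 0,"rz": 0,"claw": 1}
    - {"dx": -0.4,"dy": 0,"dz": 0,"rx": 0,"ry": 0,"rz": 0,"claw": 1}

```text
time_s: 7.9
eef_pos: [0.4472, 0.2846, 0.1746]
tcp_rot: [[0.006, -0.085, 0.996], [0.003, 0.996, 0.085], [-1.0, 0.003, 0.006]]
wrist_force: [0.1, 0.1, 0.1]
width: 0.0857
```

```bash
python3 go.py .431,.4085,.175,94.9 .431,.4085,.061,94.9;  python3 - <<'E'
from h import *
b=Cam("scene")
b.crop(200,200,340,330,5,"pics/s13.png")
E
```

```text
t 7.9 pos [0.4472 0.2846 0.1746] yaw 94.88 w 0.0857 F [0.13 0.15 0.12]
.431,.4085,.175,94.9 d [-1.00e-04  3.12e-01 -1.41e-02] r [-0.0003  0.0055 -0.0027]
.431,.4085,.061,94.9 d [ 0.2849  0.3112 -0.0157] r [-0.0003  0.0055 -0.0027]
```

View pics/s13.png

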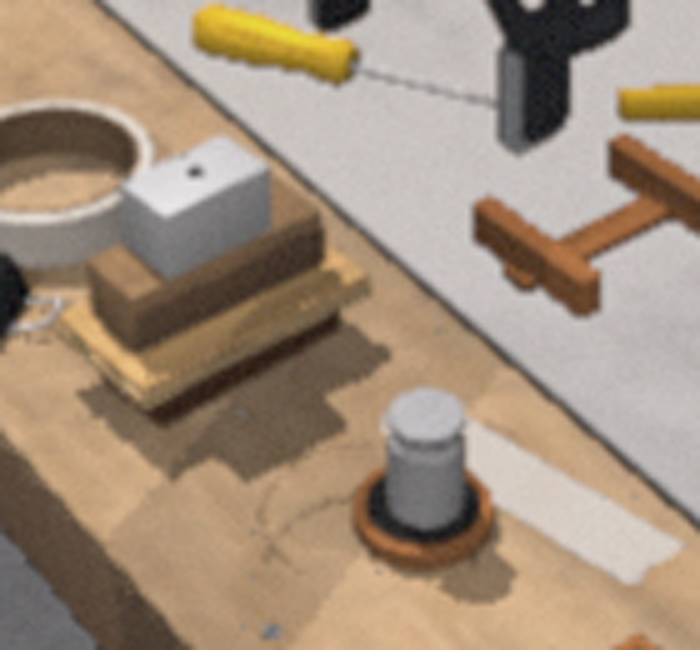

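Request:
carry_out:
  plan:
    - {"dx": 0,"dy": 0.1,"dz": -0.004,"rx": 0,"ry": 0,"rz": 0,"claw": 1}
    - {"dx": 0,"dy": 0.2,"dz": -0.009,"rx": 0,"ry": 0,"rz": 0,"claw": 1}
    - {"dx": 0,"dy": 0.28,"dz": -0.014,"rx": 0,"ry": 0,"rz": 0,"claw": 1}
    - {"dx": 0,"dy": 0.313,"dz": -0.014,"rx": 0,"ry": 0,"rz": 0,"claw": 1}
    - {"dx": 0.05,"dy": 0.313,"dz": -0.014,"rx": 0,"ry": 0,"rz": 0,"claw": 1}
    - {"dx": 0.12,"dy": 0.313,"dz": -0.014,"rx": 0,"ry": 0,"rz": 0,"claw": 1}
    - {"dx": 0.18,"dy": 0.313,"dz": -0.014,"rx": 0,"ry": 0,"rz": 0,"claw": 1}
    - {"dx": 0.22,"dy": 0.313,"dz": -0.014,"rx": 0,"ry": 0,"rz": 0,"claw": 1}
    - {"dx": 0.22,"dy": 0.313,"dz": -0.014,"rx": 0,"ry": 0,"rz": 0,"claw": 1}
    - {"dx": 0.22,"dy": 0.313,"dz": -0.014,"rx": 0,"ry": 0,"rz": 0,"claw": 1}

```text
time_s: 8.95
eef_pos: [0.4293, 0.4075, 0.0831]
tcp_rot: [[-0.001, -0.085, 0.996], [-0.001, 0.996, 0.085], [-1.0, -0.001, -0.001]]
wrist_force: [0.0, -0.2, 0.3]
width: 0.0855
```

```bash
python3 go.py .431,.409,.061,94.9;  python3 - <<'E'
from h import *
b=Cam("scene")
b.crop(180,140,320,280,4,"pics/s14.png")
E
```

```text
t 8.95 pos [0.4293 0.4075 0.0831] yaw 94.87 w 0.0855 F [ 0.02 -0.16  0.34]
.431,.409,.061,94.9 d [0.0553 0.0035 0.0046] r [-0.0005 -0.0007  0.0006]
```

View pics/s14.png

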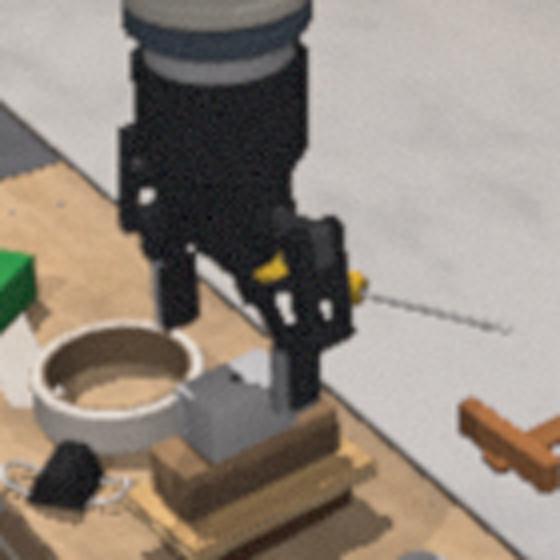

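Request:
carry_out:
  plan:
    - {"dx": 0.03,"dy": 0.003,"dz": 0.004,"rx": 0,"ry": 0,"rz": 0,"claw": 1}
    - {"dx": 0.05,"dy": 0.003,"dz": 0.004,"rx": 0,"ry": 0,"rz": 0,"claw": 0.7}
    - {"dx": 0.055,"dy": 0.003,"dz": 0.004,"rx": 0,"ry": 0,"rz": 0,"claw": 0.55}
    - {"dx": 0.055,"dy": 0.003,"dz": 0.004,"rx": 0,"ry": 0,"rz": 0,"claw": 0.5}
    - {"dx": 0.055,"dy": 0.003,"dz": 0.004,"rx": 0,"ry": 0,"rz": 0,"claw": 0.45}
    - {"dx": 0.055,"dy": 0.003,"dz": 0.004,"rx": 0,"ry": 0,"rz": 0,"claw": 0.45}

```text
time_s: 9.6
eef_pos: [0.4309, 0.4093, 0.0616]
tcp_rot: [[0.0, -0.085, 0.996], [0.0, 0.996, 0.085], [-1.0, 0.0, 0.0]]
wrist_force: [-0.8, 0.4, -0.5]
width: 0.0384
```

```bash
python3 go.py .431,.409,.061,94.9;  python3 - <<'E'
from h import *
b=Cam("scene")
b.crop(190,180,290,280,6,"pics/s15.png")
E
```

```text
t 9.6 pos [0.4309 0.4093 0.0616] yaw 94.89 w 0.0384 F [-0.82  0.35 -0.5 ]
.431,.409,.061,94.9 d [ 0.0015 -0.0008  0.0003] r [-0.0002  0.0003 -0.0003]
```

View pics/s15.png

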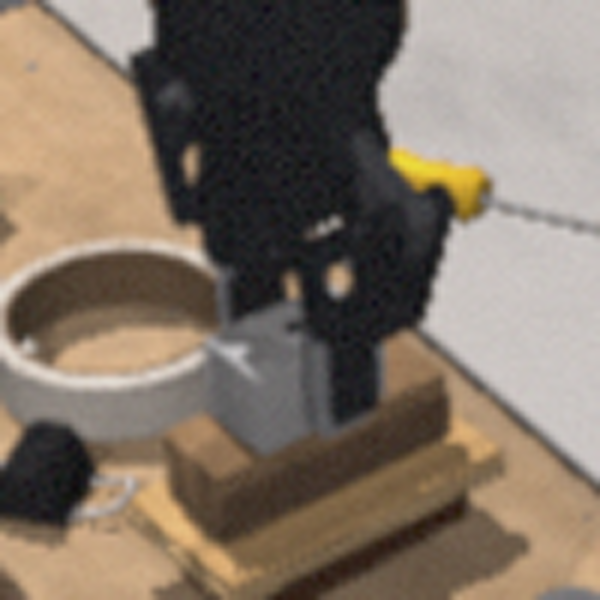

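Request:
carry_out:
  plan:
    - {"dx": 0.002,"dy": 0,"dz": 0,"rx": 0,"ry": 0,"rz": 0,"claw": 0.4}
    - {"dx": 0.002,"dy": 0,"dz": 0,"rx": 0,"ry": 0,"rz": 0,"claw": 0.35}
    - {"dx": 0.002,"dy": 0,"dz": 0,"rx": 0,"ry": 0,"rz": 0,"claw": 0.2}
    - {"dx": 0.002,"dy": 0,"dz": 0,"rx": 0,"ry": 0,"rz": 0,"claw": 0}
    - {"dx": 0.002,"dy": 0,"dz": 0,"rx": 0,"ry": 0,"rz": 0,"claw": 0}
    - {"dx": 0.002,"dy": 0,"dz": 0,"rx": 0,"ry": 0,"rz": 0,"claw": 0}
    - {"dx": -0.01,"dy": 0,"dz": 0,"rx": 0,"ry": 0,"rz": 0,"claw": 0}
    - {"dx": -0.03,"dy": 0,"dz": 0,"rx": 0,"ry": 0,"rz": 0,"claw": 0}
    - {"dx": -0.07,"dy": 0,"dz": 0,"rx": 0,"ry": 0,"rz": 0,"claw": 0}
    - {"dx": -0.12,"dy": 0,"dz": 0,"rx": 0,"ry": 0,"rz": 0,"claw": 0}
    - {"dx": -0.12,"dy": 0,"dz": 0,"rx": 0,"ry": 0,"rz": 0,"claw": 0}

```text
time_s: 10.75
eef_pos: [0.4322, 0.4103, 0.1125]
tcp_rot: [[0.004, -0.085, 0.996], [0.003, 0.996, 0.085], [-1.0, 0.003, 0.004]]
wrist_force: [0.8, 0.5, -3.9]
width: 0.0291
```

```bash
python3 go.py .433,.1635,.11,93.4 .433,.1635,.035,93.4;  python3 - <<'E'
from h import *
b=Cam("scene")
b.crop(190,160,290,280,5,"pics/s16.png")
E
```

```text
t 10.75 pos [0.4322 0.4103 0.1125] yaw 94.88 w 0.0291 F [ 0.77  0.54 -3.92]
.433,.1635,.11,93.4 d [ 0.0043 -0.615  -0.0506] r [ 0.0246  0.0039 -0.0029]
.433,.1635,.035,93.4 d [ 0.1918 -0.6156 -0.0514] r [ 0.0246  0.0039 -0.0029]
```

View pics/s16.png

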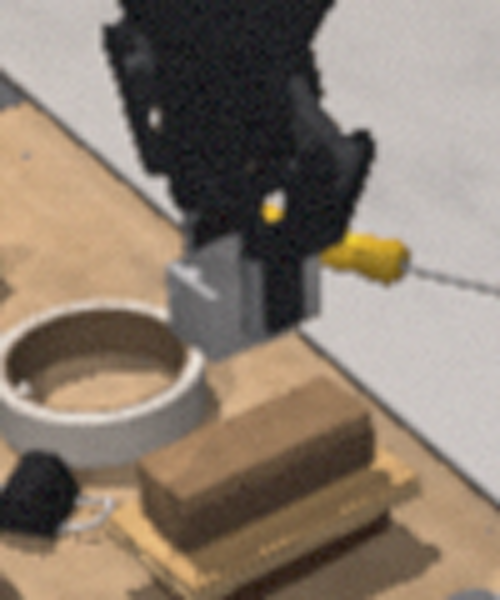

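Request:
carry_out:
  plan:
    - {"dx": 0,"dy": -0.05,"dz": -0.004,"rx": 0,"ry": 0,"rz": 0,"claw": 0}
    - {"dx": 0,"dy": -0.14,"dz": -0.012,"rx": 0,"ry": 0,"rz": 0,"claw": 0}
    - {"dx": 0,"dy": -0.24,"dz": -0.02,"rx": 0.01,"ry": 0,"rz": 0,"claw": 0}
    - {"dx": 0,"dy": -0.34,"dz": -0.028,"rx": 0.01,"ry": 0,"rz": 0,"claw": 0}
    - {"dx": 0,"dy": -0.44,"dz": -0.036,"rx": 0.02,"ry": 0,"rz": 0,"claw": 0}
    - {"dx": 0,"dy": -0.53,"dz": -0.044,"rx": 0.025,"ry": 0,"rz": 0,"claw": 0}
    - {"dx": 0,"dy": -0.59,"dz": -0.05,"rx": 0.025,"ry": 0,"rz": 0,"claw": 0}
    - {"dx": 0.04,"dy": -0.615,"dz": -0.05,"rx": 0.025,"ry": 0,"rz": 0,"claw": 0}
    - {"dx": 0.1,"dy": -0.615,"dz": -0.05,"rx": 0.025,"ry": 0,"rz": 0,"claw": 0}
    - {"dx": 0.16,"dy": -0.615,"dz": -0.05,"rx": 0.025,"ry": 0,"rz": 0,"claw": 0}
    - {"dx": 0.19,"dy": -0.615,"dz": -0.05,"rx": 0.025,"ry": 0,"rz": 0,"claw": 0}
    - {"dx": 0.19,"dy": -0.615,"dz": -0.05,"rx": 0.025,"ry": 0,"rz": 0,"claw": 0}

```text
time_s: 12.0
eef_pos: [0.4304, 0.1619, 0.0318]
tcp_rot: [[-0.004, -0.059, 0.998], [-0.001, 0.998, 0.059], [-1.0, -0.001, -0.004]]
wrist_force: [-0.3, -1.1, -2.8]
width: 0.0289
```

```bash
python3 go.py .433,.1635,.0145,93.4;  python3 - <<'E'
from h import *
b=Cam("scene")
b.crop(270,240,390,380,4,"pics/s17.png")
E
```

```text
t 12.0 pos [0.4304 0.1619 0.0318] yaw 93.38 w 0.0289 F [-0.33 -1.13 -2.83]
.433,.1635,.0145,93.4 d [0.0433 0.0038 0.0069] r [-0.0003 -0.0035  0.001 ]
```

View pics/s17.png

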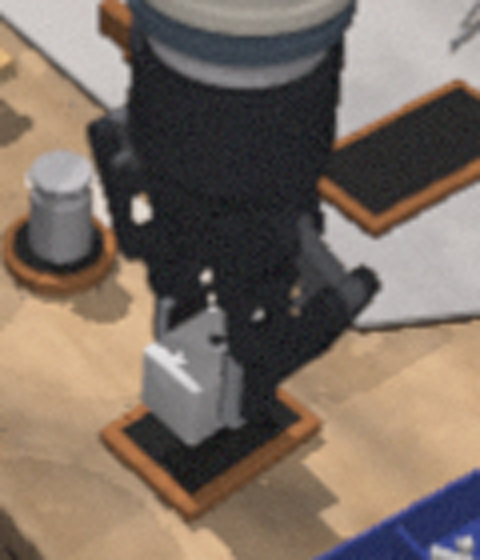

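Request:
carry_out:
  plan:
    - {"dx": 0.02,"dy": 0.004,"dz": 0.005,"rx": 0,"ry": 0,"rz": 0,"claw": 0}
    - {"dx": 0.034,"dy": 0.004,"dz": 0.005,"rx": 0,"ry": 0,"rz": 0,"claw": 0}
    - {"dx": 0.042,"dy": 0.004,"dz": 0.005,"rx": 0,"ry": 0,"rz": 0,"claw": 0}
    - {"dx": 0.042,"dy": 0.004,"dz": 0.005,"rx": 0,"ry": 0,"rz": 0,"claw": 0}
    - {"dx": 0.042,"dy": 0.004,"dz": 0.005,"rx": 0,"ry": 0,"rz": 0,"claw": 0}

```text
time_s: 12.55
eef_pos: [0.4336, 0.1641, 0.0166]
tcp_rot: [[0.0, -0.059, 0.998], [0.0, 0.998, 0.059], [-1.0, 0.0, 0.0]]
wrist_force: [-0.2, 0.3, -3.6]
width: 0.0295
```

```bash
python3 go.py .433,.1635,.013,93.4
```

```text
t 12.55 pos [0.4336 0.1641 0.0166] yaw 93.39 w 0.0295 F [-0.22  0.26 -3.64]
.433,.1635,.013,93.4 d [ 0.0091 -0.0013 -0.0016] r [-0.0002  0.     -0.    ]
```

Request:
carry_out:
  plan:
    - {"dx": 0.003,"dy": 0,"dz": 0,"rx": 0,"ry": 0,"rz": 0,"claw": 0}
    - {"dx": 0.006,"dy": 0,"dz": 0,"rx": 0,"ry": 0,"rz": 0,"claw": 0}
    - {"dx": 0.008,"dy": 0,"dz": 0,"rx": 0,"ry": 0,"rz": 0,"claw": 0}
    - {"dx": 0.008,"dy": 0,"dz": 0,"rx": 0,"ry": 0,"rz": 0,"claw": 0}

```text
time_s: 12.95
eef_pos: [0.4336, 0.164, 0.0133]
tcp_rot: [[-0.0, -0.059, 0.998], [-0.0, 0.998, 0.059], [-1.0, -0.0, -0.0]]
wrist_force: [0.6, 1.6, -3.4]
width: 0.0289
```

```bash
python3 go.py .433,.1635,.013,93.4;  python3 - <<'E'
from h import *
b=Cam("scene")
b.crop(290,290,370,380,6,"pics/s18.png")
E
```

```text
t 12.95 pos [0.4336 0.164  0.0133] yaw 93.38 w 0.0289 F [ 0.62  1.62 -3.41]
.433,.1635,.013,93.4 d [ 0.0007 -0.0012 -0.0016] r [-0.0003 -0.0001  0.    ]
```

View pics/s18.png

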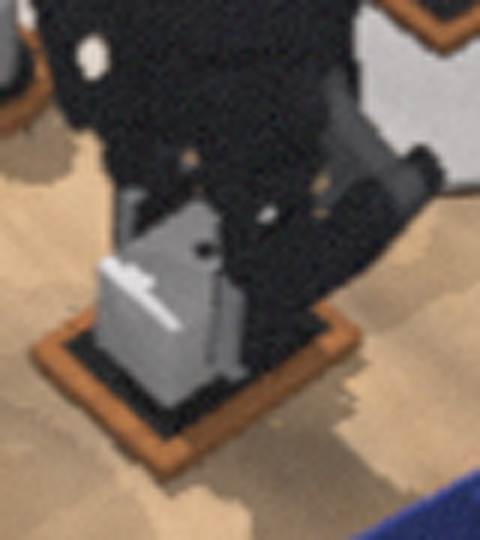

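Request:
carry_out:
  plan:
    - {"dx": 0.002,"dy": 0,"dz": 0,"rx": 0,"ry": 0,"rz": 0,"claw": 0}
    - {"dx": 0.003,"dy": 0,"dz": 0,"rx": 0,"ry": 0,"rz": 0,"claw": 0}
    - {"dx": 0.003,"dy": 0,"dz": 0,"rx": 0,"ry": 0,"rz": 0,"claw": 0}

```text
time_s: 13.3
eef_pos: [0.4337, 0.1641, 0.0124]
tcp_rot: [[0.0, -0.059, 0.998], [0.0, 0.998, 0.059], [-1.0, 0.0, 0.0]]
wrist_force: [-0.6, -0.1, 2.4]
width: 0.0287
```

Contact. Before releasing, check centring from the image.

```bash
python3 - <<'E'
from h import *
b=Cam("scene")
# base corners of block expected if centred under TCP
o=env.get_obs();p=np.array(o["eef_pos"]);R=np.array(o["tcp_rot"])
im=cv2.resize(b.img[290:380,290:370],None,fx=6,fy=6,interpolation=cv2.INTER_CUBIC)
def draw(c,yaw,w,l,z,col):
    u=np.array([np.cos(yaw),np.sin(yaw),0]);v=np.array([-u[1],u[0],0])
    P=[np.array([c[0],c[1],z])+s*l/2*u+t*w/2*v for s,t in((1,1),(1,-1),(-1,-1),(-1,1))]
    q=(b.proj(P)-[290,290])*6+3
    cv2.polylines(im,[q.astype(np.int32)],True,col,1)
y=np.radians(3.4)
draw(p,y,.03,.05,.038,(255,0,0)); draw(p,y,.03,.05,.008,(255,0,0)); draw((.433,.1635),y,.054,.074,.008,(0,255,0))
cv2.imwrite("pics/s19.png",im[:,:,::-1])
E
```

```text
(no output)
```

View pics/s19.png

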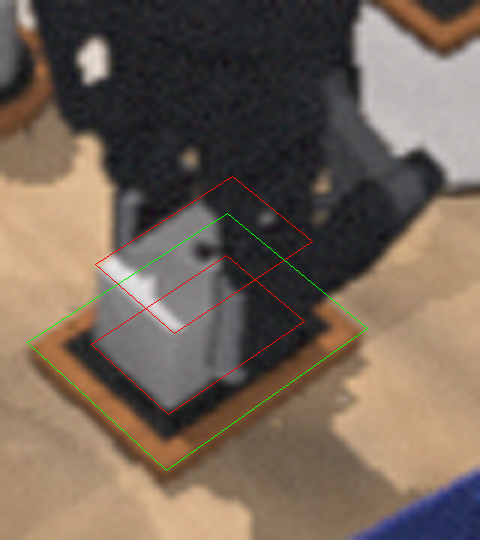

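Request:
carry_out:
  plan:
    - {"dx": 0,"dy": 0,"dz": 0,"rx": 0,"ry": 0,"rz": 0,"claw": 0.4}
    - {"dx": 0,"dy": 0,"dz": 0,"rx": 0,"ry": 0,"rz": 0,"claw": 0.45}
    - {"dx": 0,"dy": 0,"dz": 0,"rx": 0,"ry": 0,"rz": 0,"claw": 0.6}
    - {"dx": 0,"dy": 0,"dz": 0,"rx": 0,"ry": 0,"rz": 0,"claw": 0.7}
    - {"dx": -0.01,"dy": 0,"dz": 0,"rx": 0,"ry": 0,"rz": 0,"claw": 0.8}
    - {"dx": -0.05,"dy": 0,"dz": 0,"rx": 0,"ry": 0,"rz": 0,"claw": 1}
    - {"dx": -0.15,"dy": 0,"dz": 0,"rx": 0,"ry": 0,"rz": 0,"claw": 1}
    - {"dx": -0.25,"dy": 0,"dz": 0,"rx": 0,"ry": 0,"rz": 0,"claw": 1}
    - {"dx": -0.35,"dy": 0,"dz": 0,"rx": 0,"ry": 0,"rz": 0,"claw": 1}
    - {"dx": -0.35,"dy": 0,"dz": 0,"rx": 0,"ry": 0,"rz": 0,"claw": 1}

```text
time_s: 14.35
eef_pos: [0.4367, 0.1651, 0.157]
tcp_rot: [[0.009, -0.059, 0.998], [0.003, 0.998, 0.059], [-1.0, 0.003, 0.009]]
wrist_force: [-0.0, -0.7, -0.6]
width: 0.0855
```

```bash
python3 go.py .4353,.4095,.15,94.4;  python3 - <<'E'
from h import *
b=Cam("scene")
b.crop(200,200,380,380,4,"pics/s20.png")
E
```

```text
t 14.35 pos [0.4367 0.1651 0.157 ] yaw 93.38 w 0.0855 F [-0.02 -0.66 -0.61]
.4353,.4095,.15,94.4 d [0.0194 0.61   0.0323] r [-0.017   0.0087 -0.0024]
```

View pics/s20.png

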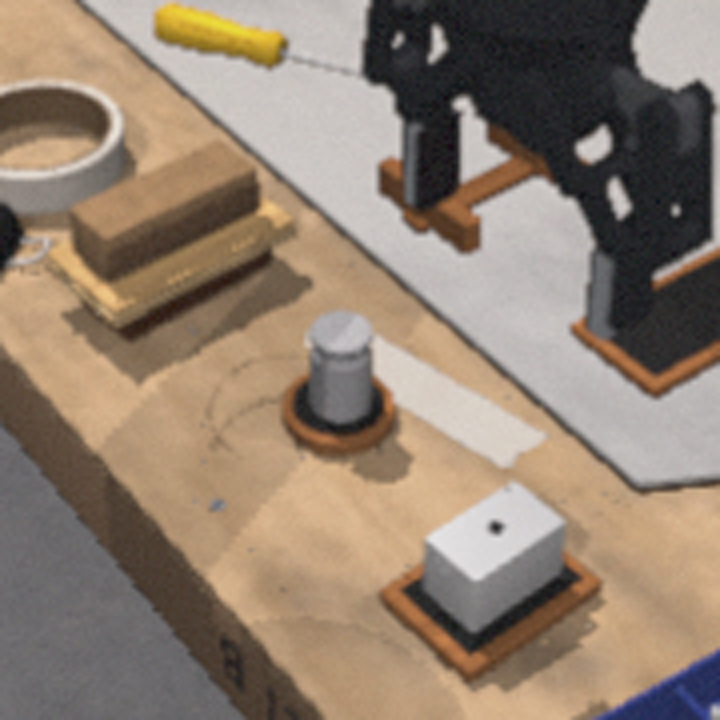

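Request:
carry_out:
  plan:
    - {"dx": 0,"dy": 0.1,"dz": 0.005,"rx": 0,"ry": 0,"rz": 0,"claw": 1}
    - {"dx": 0,"dy": 0.22,"dz": 0.01,"rx": 0,"ry": 0,"rz": 0,"claw": 1}
    - {"dx": 0,"dy": 0.34,"dz": 0.015,"rx": 0,"ry": 0,"rz": 0,"claw": 1}
    - {"dx": 0,"dy": 0.46,"dz": 0.025,"rx": -0.01,"ry": 0,"rz": 0,"claw": 1}
    - {"dx": 0,"dy": 0.56,"dz": 0.032,"rx": -0.017,"ry": 0,"rz": 0,"claw": 1}
    - {"dx": 0.02,"dy": 0.612,"dz": 0.032,"rx": -0.017,"ry": 0,"rz": 0,"claw": 1}
    - {"dx": 0.08,"dy": 0.612,"dz": 0.032,"rx": -0.017,"ry": 0,"rz": 0,"claw": 1}
    - {"dx": 0.15,"dy": 0.612,"dz": 0.032,"rx": -0.017,"ry": 0,"rz": 0,"claw": 1}
    - {"dx": 0.2,"dy": 0.612,"dz": 0.032,"rx": -0.017,"ry": 0,"rz": 0,"claw": 1}
    - {"dx": 0.2,"dy": 0.612,"dz": 0.032,"rx": -0.017,"ry": 0,"rz": 0,"claw": 1}
    - {"dx": 0.2,"dy": 0.612,"dz": 0.032,"rx": -0.017,"ry": 0,"rz": 0,"claw": 1}

```text
time_s: 15.5
eef_pos: [0.4314, 0.4081, 0.0711]
tcp_rot: [[-0.002, -0.076, 0.997], [-0.002, 0.997, 0.076], [-1.0, -0.002, -0.002]]
wrist_force: [0.3, 0.1, 0.7]
width: 0.0853
```

```bash
python3 go.py .4353,.410,.0355,94.4
```

```text
t 15.5 pos [0.4314 0.4081 0.0711] yaw 94.37 w 0.0853 F [0.26 0.15 0.7 ]
.4353,.410,.0355,94.4 d [0.0891 0.0041 0.0102] r [-0.0004 -0.0019  0.0016]
```

Request:
carry_out:
  plan:
    - {"dx": 0.04,"dy": 0.004,"dz": 0.01,"rx": 0,"ry": 0,"rz": 0,"claw": 1}
    - {"dx": 0.07,"dy": 0.004,"dz": 0.01,"rx": 0,"ry": 0,"rz": 0,"claw": 0.8}
    - {"dx": 0.085,"dy": 0.004,"dz": 0.01,"rx": 0,"ry": 0,"rz": 0,"claw": 0.6}
    - {"dx": 0.088,"dy": 0.004,"dz": 0.01,"rx": 0,"ry": 0,"rz": 0,"claw": 0.5}
    - {"dx": 0.088,"dy": 0.004,"dz": 0.01,"rx": 0,"ry": 0,"rz": 0,"claw": 0.48}
    - {"dx": 0.088,"dy": 0.004,"dz": 0.01,"rx": 0,"ry": 0,"rz": 0,"claw": 0.48}

```text
time_s: 16.1
eef_pos: [0.436, 0.4113, 0.0373]
tcp_rot: [[0.0, -0.077, 0.997], [0.0, 0.997, 0.077], [-1.0, 0.0, 0.0]]
wrist_force: [-0.4, 0.3, 1.0]
width: 0.041
```

```bash
python3 go.py .4353,.410,.0355,94.4;  python3 - <<'E'
from h import *
b=Cam("scene")
b.crop(190,180,290,280,6,"pics/s21.png")
E
```

```text
t 16.1 pos [0.436  0.4113 0.0373] yaw 94.4 w 0.041 F [-0.36  0.3   1.02]
.4353,.410,.0355,94.4 d [ 0.0044 -0.003  -0.002 ] r [ 0.0001  0.0004 -0.0003]
```

View pics/s21.png

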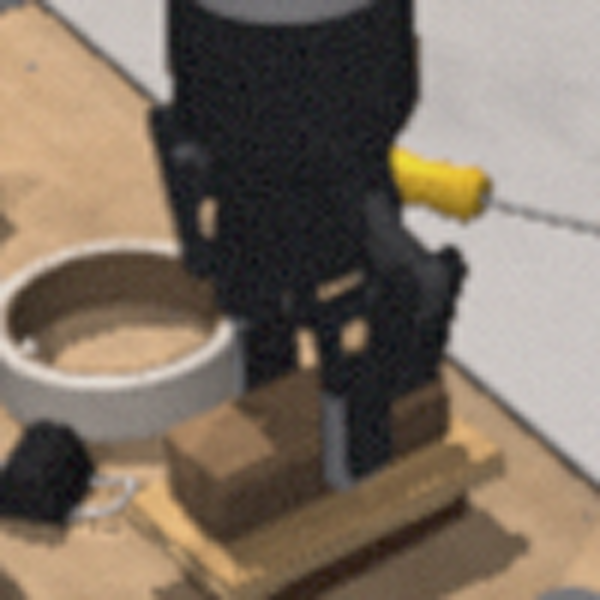

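Request:
carry_out:
  plan:
    - {"dx": 0.004,"dy": -0.002,"dz": 0,"rx": 0,"ry": 0,"rz": 0,"claw": 0.45}
    - {"dx": 0.004,"dy": -0.002,"dz": 0,"rx": 0,"ry": 0,"rz": 0,"claw": 0.4}
    - {"dx": 0.004,"dy": -0.002,"dz": 0,"rx": 0,"ry": 0,"rz": 0,"claw": 0.3}
    - {"dx": 0.004,"dy": -0.002,"dz": 0,"rx": 0,"ry": 0,"rz": 0,"claw": 0}
    - {"dx": 0.004,"dy": -0.002,"dz": 0,"rx": 0,"ry": 0,"rz": 0,"claw": 0}
    - {"dx": 0.004,"dy": -0.002,"dz": 0,"rx": 0,"ry": 0,"rz": 0,"claw": 0}
    - {"dx": -0.01,"dy": -0.002,"dz": 0,"rx": 0,"ry": 0,"rz": 0,"claw": 0}
    - {"dx": -0.03,"dy": -0.002,"dz": 0,"rx": 0,"ry": 0,"rz": 0,"claw": 0}
    - {"dx": -0.07,"dy": -0.002,"dz": 0,"rx": 0,"ry": 0,"rz": 0,"claw": 0}
    - {"dx": -0.12,"dy": -0.002,"dz": 0,"rx": 0,"ry": 0,"rz": 0,"claw": 0}
    - {"dx": -0.12,"dy": -0.002,"dz": 0,"rx": 0,"ry": 0,"rz": 0,"claw": 0}

```text
time_s: 17.25
eef_pos: [0.4375, 0.4117, 0.0883]
tcp_rot: [[0.004, -0.077, 0.997], [0.004, 0.997, 0.077], [-1.0, 0.003, 0.004]]
wrist_force: [-0.2, 1.0, -0.3]
width: 0.0307
```

```bash
python3 go.py .617,.2305,.13,90 .617,.2305,.04,90;  python3 - <<'E'
from h import *
b=Cam("scene")
b.crop(190,160,290,280,5,"pics/s22.png")
E
```

```text
t 17.25 pos [0.4375 0.4117 0.0883] yaw 94.41 w 0.0307 F [-0.19  0.99 -0.31]
.617,.2305,.13,90 d [-0.104  -0.4859  0.4131] r [ 0.0734  0.004  -0.0033]
.617,.2305,.04,90 d [ 0.121  -0.4866  0.4121] r [ 0.0734  0.004  -0.0033]
```

View pics/s22.png

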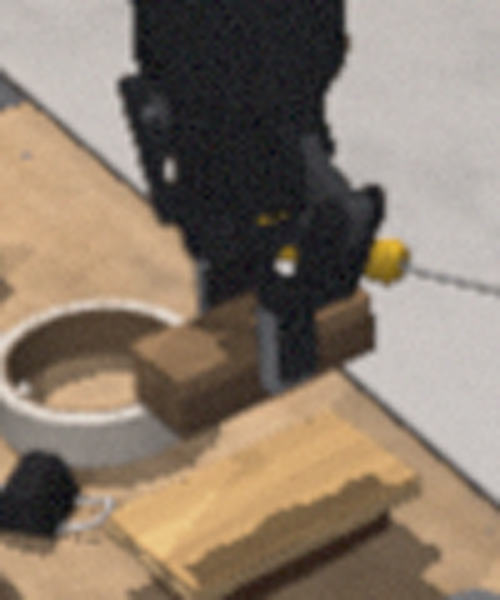

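Request:
carry_out:
  plan:
    - {"dx": -0.08,"dy": -0.03,"dz": 0.025,"rx": 0,"ry": 0,"rz": 0,"claw": 0}
    - {"dx": -0.1,"dy": -0.09,"dz": 0.075,"rx": 0.01,"ry": 0,"rz": 0,"claw": 0}
    - {"dx": -0.1,"dy": -0.17,"dz": 0.14,"rx": 0.02,"ry": 0,"rz": 0,"claw": 0}
    - {"dx": -0.1,"dy": -0.25,"dz": 0.21,"rx": 0.04,"ry": 0,"rz": 0,"claw": 0}
    - {"dx": -0.1,"dy": -0.33,"dz": 0.28,"rx": 0.06,"ry": 0,"rz": 0,"claw": 0}
    - {"dx": -0.1,"dy": -0.41,"dz": 0.35,"rx": 0.073,"ry": 0,"rz": 0,"claw": 0}
    - {"dx": -0.1,"dy": -0.47,"dz": 0.4,"rx": 0.073,"ry": 0,"rz": 0,"claw": 0}
    - {"dx": -0.08,"dy": -0.486,"dz": 0.413,"rx": 0.073,"ry": 0,"rz": 0,"claw": 0}
    - {"dx": -0.03,"dy": -0.486,"dz": 0.413,"rx": 0.073,"ry": 0,"rz": 0,"claw": 0}
    - {"dx": 0.04,"dy": -0.486,"dz": 0.413,"rx": 0.073,"ry": 0,"rz": 0,"claw": 0}
    - {"dx": 0.1,"dy": -0.486,"dz": 0.413,"rx": 0.073,"ry": 0,"rz": 0,"claw": 0}
    - {"dx": 0.115,"dy": -0.486,"dz": 0.413,"rx": 0.073,"ry": 0,"rz": 0,"claw": 0}

```text
time_s: 18.5
eef_pos: [0.6124, 0.2287, 0.0353]
tcp_rot: [[-0.006, -0.001, 1.0], [-0.002, 1.0, 0.001], [-1.0, -0.002, -0.006]]
wrist_force: [-0.7, -0.4, -1.7]
width: 0.0306
```

```bash
python3 go.py .617,.2305,.022,90
```

```text
t 18.5 pos [0.6124 0.2287 0.0353] yaw 90.05 w 0.0306 F [-0.74 -0.44 -1.7 ]
.617,.2305,.022,90 d [0.0331 0.0045 0.0117] r [ 0.0008 -0.0058  0.0019]
```

Request:
carry_out:
  plan:
    - {"dx": 0.005,"dy": 0.004,"dz": 0.008,"rx": 0,"ry": 0,"rz": 0,"claw": 0}
    - {"dx": 0.015,"dy": 0.004,"dz": 0.008,"rx": 0,"ry": 0,"rz": 0,"claw": 0}
    - {"dx": 0.025,"dy": 0.004,"dz": 0.008,"rx": 0,"ry": 0,"rz": 0,"claw": 0}
    - {"dx": 0.03,"dy": 0.004,"dz": 0.008,"rx": 0,"ry": 0,"rz": 0,"claw": 0}
    - {"dx": 0.03,"dy": 0.004,"dz": 0.008,"rx": 0,"ry": 0,"rz": 0,"claw": 0}

```text
time_s: 19.0
eef_pos: [0.6188, 0.2308, 0.0272]
tcp_rot: [[0.0, -0.0, 1.0], [0.0, 1.0, 0.0], [-1.0, 0.0, 0.0]]
wrist_force: [0.9, 0.7, -0.3]
width: 0.0307
```

```bash
cat > ov.py <<'E'
# overlay check: x0 y0 x1 y1 k name then rects cx,cy,yaw,w,l,z
from h import *
import sys
b=Cam("scene"); x0,y0,x1,y1,k=map(int,sys.argv[1:6])
im=cv2.resize(b.img[y0:y1,x0:x1],None,fx=k,fy=k,interpolation=cv2.INTER_CUBIC)
for n,a in enumerate(sys.argv[7:]):
    cx,cy,yaw,w,l,z=map(float,a.split(",")); yaw=np.radians(yaw)
    u=np.array([np.cos(yaw),np.sin(yaw),0]);v=np.array([-u[1],u[0],0])
    P=[np.array([cx,cy,z])+s*l/2*u+t*w/2*v for s,t in((1,1),(1,-1),(-1,-1),(-1,1))]
    cv2.polylines(im,[((b.proj(P)-[x0,y0])*k+k/2).astype(np.int32)],True,[(255,0,0),(0,255,0),(0,0,255)][n%3],1)
cv2.imwrite(sys.argv[6],im[:,:,::-1])
E
python3 go.py .617,.2305,.0205,90; python3 ov.py 320 200 440 310 5 pics/s23.png .617,.2305,0,.033,.09,.041 .617,.2305,0,.057,.114,.015
```

```text
t 19.0 pos [0.6188 0.2308 0.0272] yaw 90.02 w 0.0307 F [ 0.89  0.73 -0.33]
.617,.2305,.0205,90 d [ 0.0167 -0.0007 -0.0044] r [ 0.0004  0.0003 -0.0001]
```

View pics/s23.png

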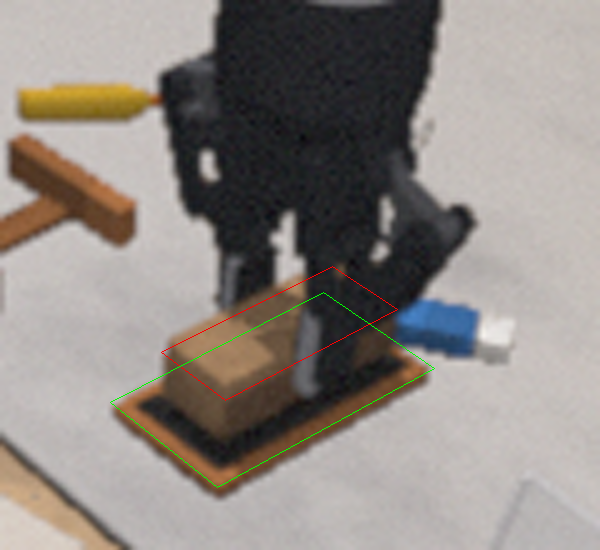

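Request:
carry_out:
  plan:
    - {"dx": 0.006,"dy": 0,"dz": -0.003,"rx": 0,"ry": 0,"rz": 0,"claw": 0}
    - {"dx": 0.012,"dy": 0,"dz": -0.003,"rx": 0,"ry": 0,"rz": 0,"claw": 0}
    - {"dx": 0.014,"dy": 0,"dz": -0.003,"rx": 0,"ry": 0,"rz": 0,"claw": 0}
    - {"dx": 0.014,"dy": 0,"dz": -0.003,"rx": 0,"ry": 0,"rz": 0,"claw": 0}

```text
time_s: 19.45
eef_pos: [0.6174, 0.2307, 0.0211]
tcp_rot: [[-0.0, -0.0, 1.0], [-0.0, 1.0, 0.0], [-1.0, -0.0, -0.0]]
wrist_force: [0.3, -0.2, 0.9]
width: 0.0307
```

Request:
carry_out:
  plan:
    - {"dx": 0.002,"dy": 0,"dz": 0,"rx": 0,"ry": 0,"rz": 0,"claw": 0}
    - {"dx": 0.003,"dy": 0,"dz": 0,"rx": 0,"ry": 0,"rz": 0,"claw": 0}
    - {"dx": 0.003,"dy": 0,"dz": 0,"rx": 0,"ry": 0,"rz": 0,"claw": 0}

```text
time_s: 19.75
eef_pos: [0.6176, 0.2308, 0.0208]
tcp_rot: [[0.0, -0.0, 1.0], [0.0, 1.0, 0.0], [-1.0, 0.0, 0.0]]
wrist_force: [-2.1, -0.7, 5.4]
width: 0.0308
```

Contact (5 N). Release and rise.

Request:
carry_out:
  plan:
    - {"dx": 0,"dy": 0,"dz": 0,"rx": 0,"ry": 0,"rz": 0,"claw": 0.42}
    - {"dx": 0,"dy": 0,"dz": 0,"rx": 0,"ry": 0,"rz": 0,"claw": 0.47}
    - {"dx": 0,"dy": 0,"dz": 0,"rx": 0,"ry": 0,"rz": 0,"claw": 0.6}
    - {"dx": 0,"dy": 0,"dz": 0,"rx": 0,"ry": 0,"rz": 0,"claw": 0.7}
    - {"dx": -0.01,"dy": 0,"dz": 0,"rx": 0,"ry": 0,"rz": 0,"claw": 0.8}
    - {"dx": -0.05,"dy": 0,"dz": 0,"rx": 0,"ry": 0,"rz": 0,"claw": 1}
    - {"dx": -0.15,"dy": 0,"dz": 0,"rx": 0,"ry": 0,"rz": 0,"claw": 1}
    - {"dx": -0.25,"dy": 0,"dz": 0,"rx": 0,"ry": 0,"rz": 0,"claw": 1}
    - {"dx": -0.35,"dy": 0,"dz": 0,"rx": 0,"ry": 0,"rz": 0,"claw": 1}
    - {"dx": -0.35,"dy": 0,"dz": 0,"rx": 0,"ry": 0,"rz": 0,"claw": 1}

```text
time_s: 20.75
eef_pos: [0.6214, 0.2321, 0.1681]
tcp_rot: [[0.011, -0.0, 1.0], [0.004, 1.0, 0.0], [-1.0, 0.004, 0.011]]
wrist_force: [-0.1, 0.5, 0.8]
width: 0.0854
```

```bash
python3 go.py .435,.406,.16,94.6; python3 ov.py 200 180 440 380 3 pics/s24.png .617,.2305,0,.033,.09,.041 .617,.2305,0,.057,.114,.015 .435,.406,4.6,.06,.11,.03
```

```text
t 20.75 pos [0.6214 0.2321 0.1681] yaw 90.02 w 0.0854 F [-0.05  0.5   0.76]
.435,.406,.16,94.6 d [ 0.0167  0.4347 -0.466 ] r [-0.0763  0.011  -0.0034]
```

View pics/s24.png

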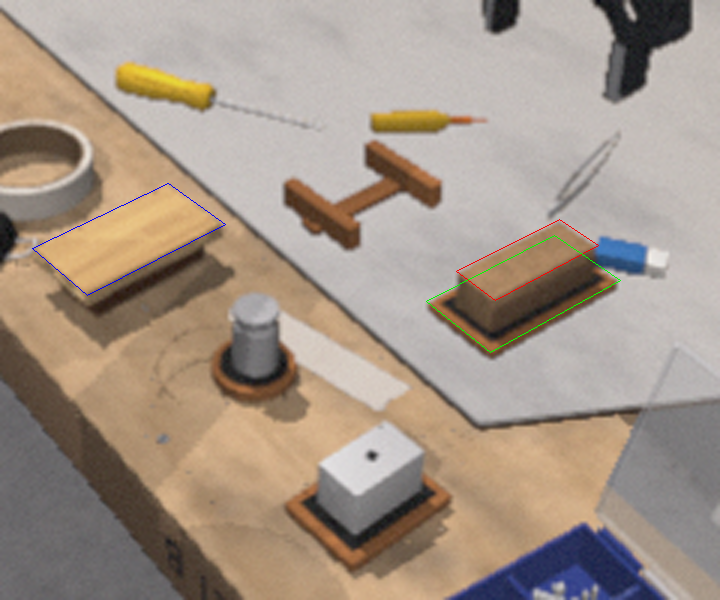

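```bash
python3 - <<'E'
from h import *
a=Cam("top",'pics/t25.png')
print(a.plane([(243,273),(252,265),(256,268),(239,250)],.01).round(3))
a.crop(200,130,400,290,4,"pics/t25.png")
E
```

```text
[[0.376 0.482 0.01 ]
 [0.395 0.461 0.01 ]
 [0.388 0.452 0.01 ]
 [0.43  0.492 0.01 ]]
```

View pics/t25.png

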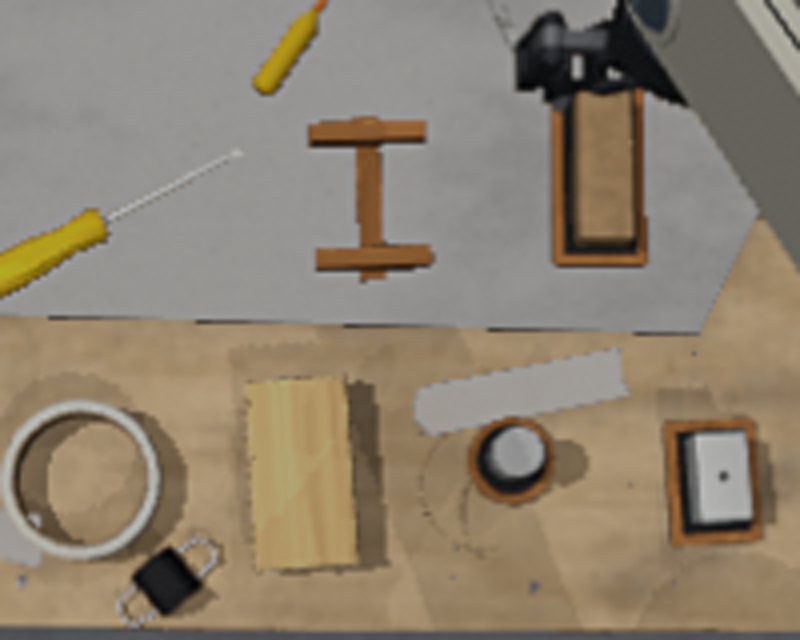

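Request:
carry_out:
  plan:
    - {"dx": 0,"dy": 0.05,"dz": -0.06,"rx": -0.01,"ry": 0,"rz": 0,"claw": 1}
    - {"dx": 0,"dy": 0.12,"dz": -0.14,"rx": -0.02,"ry": 0,"rz": 0,"claw": 1}
    - {"dx": 0,"dy": 0.2,"dz": -0.22,"rx": -0.04,"ry": 0,"rz": 0,"claw": 1}
    - {"dx": 0,"dy": 0.28,"dz": -0.3,"rx": -0.06,"ry": 0,"rz": 0,"claw": 1}
    - {"dx": 0,"dy": 0.36,"dz": -0.38,"rx": -0.076,"ry": 0,"rz": 0,"claw": 1}
    - {"dx": 0,"dy": 0.42,"dz": -0.44,"rx": -0.076,"ry": 0,"rz": 0,"claw": 1}
    - {"dx": 0.05,"dy": 0.436,"dz": -0.46,"rx": -0.076,"ry": 0,"rz": 0,"claw": 1}
    - {"dx": 0.13,"dy": 0.436,"dz": -0.46,"rx": -0.076,"ry": 0,"rz": 0,"claw": 1}
    - {"dx": 0.21,"dy": 0.436,"dz": -0.46,"rx": -0.076,"ry": 0,"rz": 0,"claw": 1}
    - {"dx": 0.26,"dy": 0.436,"dz": -0.46,"rx": -0.076,"ry": 0,"rz": 0,"claw": 1}
    - {"dx": 0.26,"dy": 0.436,"dz": -0.46,"rx": -0.076,"ry": 0,"rz": 0,"claw": 1}
    - {"dx": 0.26,"dy": 0.436,"dz": -0.46,"rx": -0.076,"ry": 0,"rz": 0,"claw": 1}

```text
time_s: 22.05
eef_pos: [0.4329, 0.4046, 0.0556]
tcp_rot: [[-0.002, -0.08, 0.997], [-0.001, 0.997, 0.08], [-1.0, -0.001, -0.002]]
wrist_force: [0.1, -0.5, -0.0]
width: 0.0857
```

```bash
python3 go.py .435,.4065,.04,94.6 .435,.4065,.007,94.6; python3 ov.py 190 180 290 290 5 pics/s26.png .435,.4065,4.6,.06,.11,.03
```

```text
t 22.05 pos [0.4329 0.4046 0.0556] yaw 94.58 w 0.0857 F [ 0.06 -0.46 -0.02]
.435,.4065,.04,94.6 d [0.0389 0.0044 0.0056] r [-0.0004 -0.0016  0.0012]
.435,.4065,.007,94.6 d [0.1214 0.0045 0.0057] r [-0.0004 -0.0016  0.0012]
```

View pics/s26.png

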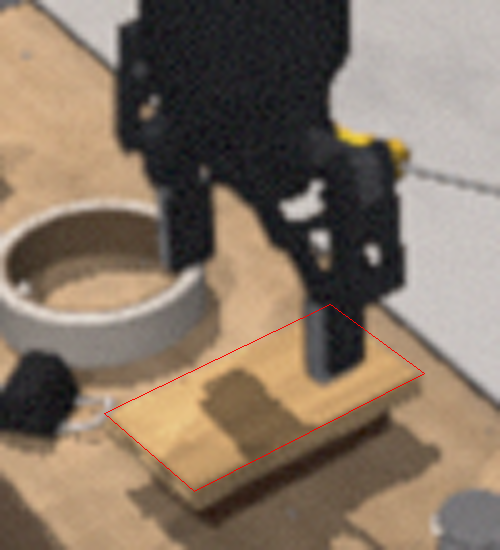

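Request:
carry_out:
  plan:
    - {"dx": 0.02,"dy": 0.004,"dz": 0.004,"rx": 0,"ry": 0,"rz": 0,"claw": 1}
    - {"dx": 0.04,"dy": 0.004,"dz": 0.004,"rx": 0,"ry": 0,"rz": 0,"claw": 1}
    - {"dx": 0.06,"dy": 0.004,"dz": 0.004,"rx": 0,"ry": 0,"rz": 0,"claw": 1}
    - {"dx": 0.08,"dy": 0.004,"dz": 0.004,"rx": 0,"ry": 0,"rz": 0,"claw": 1}
    - {"dx": 0.1,"dy": 0.004,"dz": 0.004,"rx": 0,"ry": 0,"rz": 0,"claw": 1}
    - {"dx": 0.1,"dy": 0.004,"dz": 0.004,"rx": 0,"ry": 0,"rz": 0,"claw": 1}
    - {"dx": 0.1,"dy": 0.004,"dz": 0.004,"rx": 0,"ry": 0,"rz": 0,"claw": 1}

```text
time_s: 22.8
eef_pos: [0.4348, 0.4067, 0.0158]
tcp_rot: [[-0.001, -0.08, 0.997], [-0.0, 0.997, 0.08], [-1.0, -0.0, -0.001]]
wrist_force: [0.2, -0.4, -0.0]
width: 0.0855
```

```bash
python3 go.py .435,.4065,.006,94.6; python3 ov.py 190 180 290 290 5 pics/s27.png .435,.4065,4.6,.06,.11,.03
```

```text
t 22.8 pos [0.4348 0.4067 0.0158] yaw 94.58 w 0.0855 F [ 0.23 -0.39 -0.04]
.435,.4065,.006,94.6 d [ 0.0244 -0.0004  0.0005] r [-0.0004 -0.0005  0.0004]
```

View pics/s27.png

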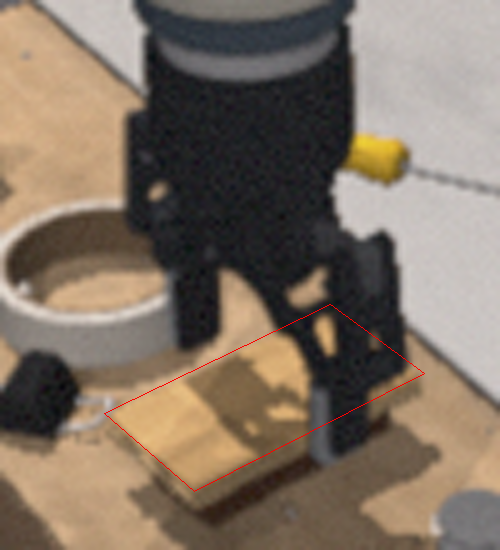

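Request:
carry_out:
  plan:
    - {"dx": 0.012,"dy": 0,"dz": 0,"rx": 0,"ry": 0,"rz": 0,"claw": 1}
    - {"dx": 0.024,"dy": 0,"dz": 0,"rx": 0,"ry": 0,"rz": 0,"claw": 1}
    - {"dx": 0.029,"dy": 0,"dz": 0,"rx": 0,"ry": 0,"rz": 0,"claw": 0.9}
    - {"dx": 0.029,"dy": 0,"dz": 0,"rx": 0,"ry": 0,"rz": 0,"claw": 0.8}
    - {"dx": 0.029,"dy": 0,"dz": 0,"rx": 0,"ry": 0,"rz": 0,"claw": 0.75}
    - {"dx": 0.029,"dy": 0,"dz": 0,"rx": 0,"ry": 0,"rz": 0,"claw": 0.7}
    - {"dx": 0.029,"dy": 0,"dz": 0,"rx": 0,"ry": 0,"rz": 0,"claw": 0.65}
    - {"dx": 0.029,"dy": 0,"dz": 0,"rx": 0,"ry": 0,"rz": 0,"claw": 0.5}
    - {"dx": 0.029,"dy": 0,"dz": 0,"rx": 0,"ry": 0,"rz": 0,"claw": 0}
    - {"dx": 0.029,"dy": 0,"dz": 0,"rx": 0,"ry": 0,"rz": 0,"claw": 0}
    - {"dx": 0.029,"dy": 0,"dz": 0,"rx": 0,"ry": 0,"rz": 0,"claw": 0}

```text
time_s: 23.95
eef_pos: [0.435, 0.4069, 0.0051]
tcp_rot: [[0.0, -0.08, 0.997], [0.0, 0.997, 0.08], [-1.0, 0.0, 0.0]]
wrist_force: [-0.7, -0.4, 5.8]
width: 0.0587
```

```bash
python3 go.py; python3 ov.py 190 180 290 290 5 pics/s28.png .435,.4065,4.6,.06,.11,.03
```

```text
t 23.95 pos [0.435  0.4069 0.0051] yaw 94.58 w 0.0587 F [-0.73 -0.36  5.84]
```

View pics/s28.png

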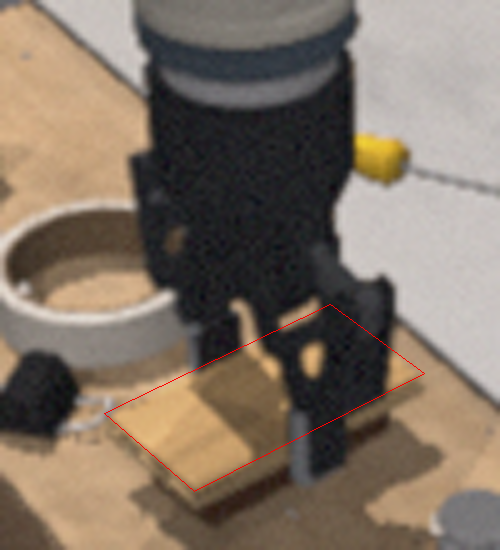

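Request:
carry_out:
  plan:
    - {"dx": -0.01,"dy": 0,"dz": 0,"rx": 0,"ry": 0,"rz": 0,"claw": 0}
    - {"dx": -0.03,"dy": 0,"dz": 0,"rx": 0,"ry": 0,"rz": 0,"claw": 0}
    - {"dx": -0.07,"dy": 0,"dz": 0,"rx": 0,"ry": 0,"rz": 0,"claw": 0}
    - {"dx": -0.13,"dy": 0,"dz": 0,"rx": 0,"ry": 0,"rz": 0,"claw": 0}
    - {"dx": -0.2,"dy": 0,"dz": 0,"rx": 0,"ry": 0,"rz": 0,"claw": 0}
    - {"dx": -0.2,"dy": 0,"dz": 0,"rx": 0,"ry": 0,"rz": 0,"claw": 0}
    - {"dx": -0.2,"dy": 0,"dz": 0,"rx": 0,"ry": 0,"rz": 0,"claw": 0}

```text
time_s: 24.7
eef_pos: [0.4355, 0.4073, 0.0861]
tcp_rot: [[0.002, -0.08, 0.997], [0.002, 0.997, 0.08], [-1.0, 0.002, 0.002]]
wrist_force: [-1.4, -0.7, -1.1]
width: 0.0584
```

```bash
python3 go.py .5995,.3675,.085,92.8 .5995,.3675,.03,92.8; python3 ov.py 190 140 350 290 4 pics/s29.png .5995,.3675,2.8,.07,.088,.027 
```

```text
t 24.7 pos [0.4355 0.4073 0.0861] yaw 94.58 w 0.0584 F [-1.36 -0.66 -1.13]
.5995,.3675,.085,92.8 d [ 0.0033 -0.1318  0.4008] r [ 0.0297  0.0019 -0.0015]
.5995,.3675,.03,92.8 d [ 0.1408 -0.132   0.4006] r [ 0.0297  0.0019 -0.0015]
```

View pics/s29.png

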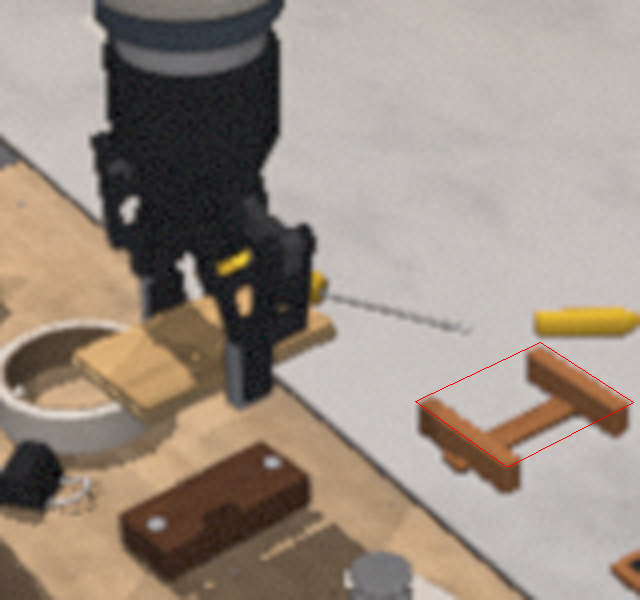

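```bash
python3 - <<'E'
from h import *
a=Cam("top")
print(a.plane([(260,168),(226,185),(272,140)],.015).round(3))
E
```

```text
[[0.625 0.446 0.015]
 [0.583 0.526 0.015]
 [0.695 0.418 0.015]]
```

Request:
carry_out:
  plan:
    - {"dx": 0,"dy": -0.015,"dz": 0.05,"rx": 0,"ry": 0,"rz": 0,"claw": 0}
    - {"dx": 0,"dy": -0.04,"dz": 0.12,"rx": 0.01,"ry": 0,"rz": 0,"claw": 0}
    - {"dx": 0,"dy": -0.065,"dz": 0.2,"rx": 0.02,"ry": 0,"rz": 0,"claw": 0}
    - {"dx": 0,"dy": -0.095,"dz": 0.29,"rx": 0.03,"ry": 0,"rz": 0,"claw": 0}
    - {"dx": 0,"dy": -0.12,"dz": 0.36,"rx": 0.03,"ry": 0,"rz": 0,"claw": 0}
    - {"dx": 0,"dy": -0.132,"dz": 0.4,"rx": 0.03,"ry": 0,"rz": 0,"claw": 0}
    - {"dx": 0.04,"dy": -0.132,"dz": 0.4,"rx": 0.03,"ry": 0,"rz": 0,"claw": 0}
    - {"dx": 0.09,"dy": -0.132,"dz": 0.4,"rx": 0.03,"ry": 0,"rz": 0,"claw": 0}
    - {"dx": 0.13,"dy": -0.132,"dz": 0.4,"rx": 0.03,"ry": 0,"rz": 0,"claw": 0}
    - {"dx": 0.13,"dy": -0.132,"dz": 0.4,"rx": 0.03,"ry": 0,"rz": 0,"claw": 0}
    - {"dx": 0.13,"dy": -0.132,"dz": 0.4,"rx": 0.03,"ry": 0,"rz": 0,"claw": 0}

```text
time_s: 25.9
eef_pos: [0.5977, 0.3669, 0.0315]
tcp_rot: [[-0.002, -0.049, 0.999], [-0.001, 0.999, 0.049], [-1.0, -0.001, -0.002]]
wrist_force: [0.7, 0.4, -0.4]
width: 0.0585
```

```bash
python3 go.py .5995,.368,.0125,92.8; python3 ov.py 260 170 370 280 5 pics/s30.png .5995,.3675,2.8,.07,.088,.027
```

```text
t 25.9 pos [0.5977 0.3669 0.0315] yaw 92.81 w 0.0585 F [ 0.73  0.38 -0.39]
.5995,.368,.0125,92.8 d [0.0475 0.0026 0.0047] r [ 0.0002 -0.0016  0.0008]
```

View pics/s30.png

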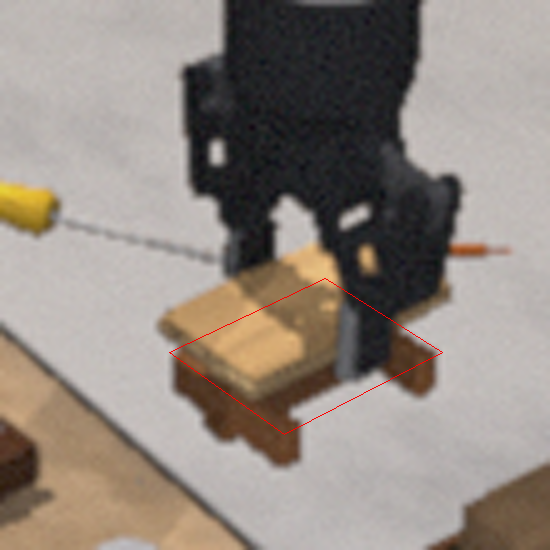

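Request:
carry_out:
  plan:
    - {"dx": 0.015,"dy": 0.002,"dz": 0.003,"rx": 0,"ry": 0,"rz": 0,"claw": 0}
    - {"dx": 0.028,"dy": 0.002,"dz": 0.003,"rx": 0,"ry": 0,"rz": 0,"claw": 0}
    - {"dx": 0.036,"dy": 0.002,"dz": 0.003,"rx": 0,"ry": 0,"rz": 0,"claw": 0}
    - {"dx": 0.043,"dy": 0.002,"dz": 0.003,"rx": 0,"ry": 0,"rz": 0,"claw": 0}
    - {"dx": 0.043,"dy": 0.002,"dz": 0.003,"rx": 0,"ry": 0,"rz": 0,"claw": 0}

```text
time_s: 26.45
eef_pos: [0.5995, 0.3676, 0.0148]
tcp_rot: [[-0.001, -0.048, 0.999], [-0.0, 0.999, 0.048], [-1.0, -0.0, -0.001]]
wrist_force: [-0.2, 0.2, -1.0]
width: 0.0581
```

Request:
carry_out:
  plan:
    - {"dx": 0.003,"dy": 0,"dz": 0,"rx": 0,"ry": 0,"rz": 0,"claw": 0}
    - {"dx": 0.006,"dy": 0,"dz": 0,"rx": 0,"ry": 0,"rz": 0,"claw": 0}
    - {"dx": 0.006,"dy": 0,"dz": 0,"rx": 0,"ry": 0,"rz": 0,"claw": 0}

```text
time_s: 26.75
eef_pos: [0.5998, 0.3678, 0.0129]
tcp_rot: [[-0.0, -0.048, 0.999], [-0.0, 0.999, 0.048], [-1.0, -0.0, -0.0]]
wrist_force: [0.0, -0.8, 0.0]
width: 0.0585
```

Request:
carry_out:
  plan:
    - {"dx": 0.002,"dy": 0,"dz": 0,"rx": 0,"ry": 0,"rz": 0,"claw": 0}
    - {"dx": 0.003,"dy": 0,"dz": 0,"rx": 0,"ry": 0,"rz": 0,"claw": 0}
    - {"dx": 0.003,"dy": 0,"dz": 0,"rx": 0,"ry": 0,"rz": 0,"claw": 0}

```text
time_s: 27.05
eef_pos: [0.5999, 0.3679, 0.0122]
tcp_rot: [[0.0, -0.049, 0.999], [0.0, 0.999, 0.049], [-1.0, 0.0, 0.0]]
wrist_force: [-1.1, -0.5, 3.0]
width: 0.0582
```

```bash
python3 go.py; python3 ov.py 280 200 360 280 7 pics/s31.png .5995,.3675,2.8,.06,.11,.037
```

```text
t 27.05 pos [0.5999 0.3679 0.0122] yaw 92.78 w 0.0582 F [-1.13 -0.51  3.02]
```

View pics/s31.png

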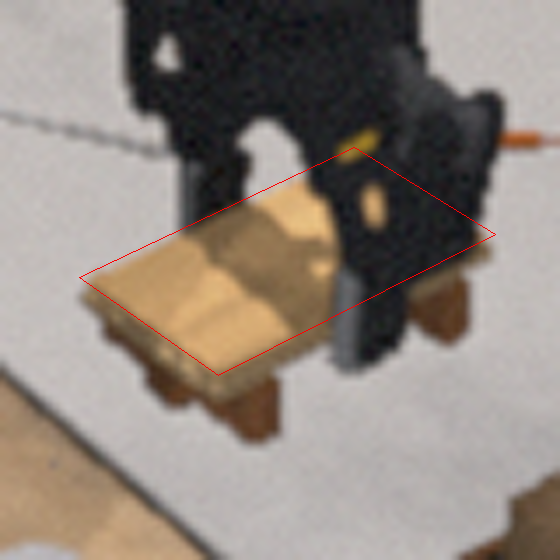

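Request:
carry_out:
  plan:
    - {"dx": 0,"dy": 0,"dz": 0,"rx": 0,"ry": 0,"rz": 0,"claw": 0.72}
    - {"dx": 0,"dy": 0,"dz": 0,"rx": 0,"ry": 0,"rz": 0,"claw": 0.8}
    - {"dx": 0,"dy": 0,"dz": 0,"rx": 0,"ry": 0,"rz": 0,"claw": 0.9}
    - {"dx": 0,"dy": 0,"dz": 0,"rx": 0,"ry": 0,"rz": 0,"claw": 0.9}
    - {"dx": -0.02,"dy": 0,"dz": 0,"rx": 0,"ry": 0,"rz": 0,"claw": 0.9}
    - {"dx": -0.06,"dy": 0,"dz": 0,"rx": 0,"ry": 0,"rz": 0,"claw": 0.9}
    - {"dx": -0.14,"dy": 0,"dz": 0,"rx": 0,"ry": 0,"rz": 0,"claw": 0.9}
    - {"dx": -0.24,"dy": 0,"dz": 0,"rx": 0,"ry": 0,"rz": 0,"claw": 0.9}
    - {"dx": -0.34,"dy": 0,"dz": 0,"rx": 0,"ry": 0,"rz": 0,"claw": 0.9}
    - {"dx": -0.42,"dy": 0,"dz": 0,"rx": 0,"ry": 0,"rz": 0,"claw": 0.9}
    - {"dx": -0.42,"dy": 0,"dz": 0,"rx": 0,"ry": 0,"rz": 0,"claw": 0.9}

```text
time_s: 28.2
eef_pos: [0.6028, 0.3696, 0.1876]
tcp_rot: [[0.01, -0.049, 0.999], [0.006, 0.999, 0.049], [-1.0, 0.005, 0.01]]
wrist_force: [0.8, 1.0, 0.6]
width: 0.0767
```

```bash
python3 go.py .5,-.0,.3,92; python3 - <<'E'
from h import *
b=Cam("scene"); b.crop(200,180,440,380,3,"pics/s32.png")
E
```

```text
t 28.2 pos [0.6028 0.3696 0.1876] yaw 92.79 w 0.0767 F [0.85 1.02 0.61]
.5,-.0,.3,92 d [-0.2888 -0.909  -0.2988] r [ 0.0131  0.0095 -0.0051]
```

View pics/s32.png

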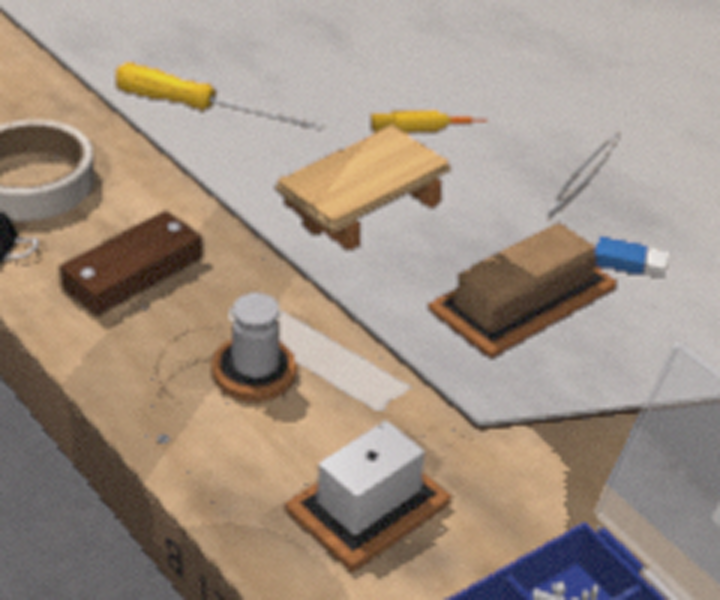

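```bash
python3 go.py .22,.58,.24,72
```

```text
t 28.25 pos [0.6016 0.3689 0.1846] yaw 92.79 w 0.0768 F [-0.67  0.13 -0.13]
.22,.58,.24,72 d [-0.1425  0.574  -0.9262] r [ 0.3464  0.0056 -0.0043]
```

Request:
carry_out:
  plan:
    - {"dx": -0.14,"dy": 0.57,"dz": -0.926,"rx": 0.346,"ry": 0,"rz": 0,"claw": 0.9}
    - {"dx": -0.14,"dy": 0.57,"dz": -0.926,"rx": 0.346,"ry": 0,"rz": 0,"claw": 0.9}
    - {"dx": -0.14,"dy": 0.57,"dz": -0.926,"rx": 0.346,"ry": 0,"rz": 0,"claw": 0.9}
    - {"dx": -0.14,"dy": 0.57,"dz": -0.926,"rx": 0.346,"ry": 0,"rz": 0,"claw": 0.9}
    - {"dx": -0.14,"dy": 0.57,"dz": -0.926,"rx": 0.346,"ry": 0,"rz": 0,"claw": 0.9}
    - {"dx": -0.14,"dy": 0.57,"dz": -0.926,"rx": 0.346,"ry": 0,"rz": 0,"claw": 0.9}
    - {"dx": -0.14,"dy": 0.57,"dz": -0.926,"rx": 0.346,"ry": 0,"rz": 0,"claw": 0.9}
    - {"dx": -0.14,"dy": 0.57,"dz": -0.926,"rx": 0.346,"ry": 0,"rz": 0,"claw": 0.9}
    - {"dx": -0.14,"dy": 0.57,"dz": -0.926,"rx": 0.346,"ry": 0,"rz": 0,"claw": 0.9}
    - {"dx": -0.14,"dy": 0.57,"dz": -0.926,"rx": 0.346,"ry": 0,"rz": 0,"claw": 0.9}
    - {"dx": -0.14,"dy": 0.57,"dz": -0.926,"rx": 0.346,"ry": 0,"rz": 0,"claw": 0.9}
    - {"dx": -0.14,"dy": 0.57,"dz": -0.926,"rx": 0.346,"ry": 0,"rz": 0,"claw": 0.9}

```text
time_s: 29.45
eef_pos: [0.2194, 0.5766, 0.2351]
tcp_rot: [[-0.0, 0.309, 0.951], [-0.001, 0.951, -0.309], [-1.0, -0.001, 0.0]]
wrist_force: [0.0, 0.0, -0.5]
width: 0.0768
```

```bash
python3 go.py; python3 - <<'E'
from h import *
a=Cam("top"); a.crop(260,140,400,280,5,"pics/t33.png")
E
```

```text
t 29.45 pos [0.2194 0.5766 0.2351] yaw 71.99 w 0.0768 F [ 0.02  0.03 -0.51]
```

View pics/t33.png

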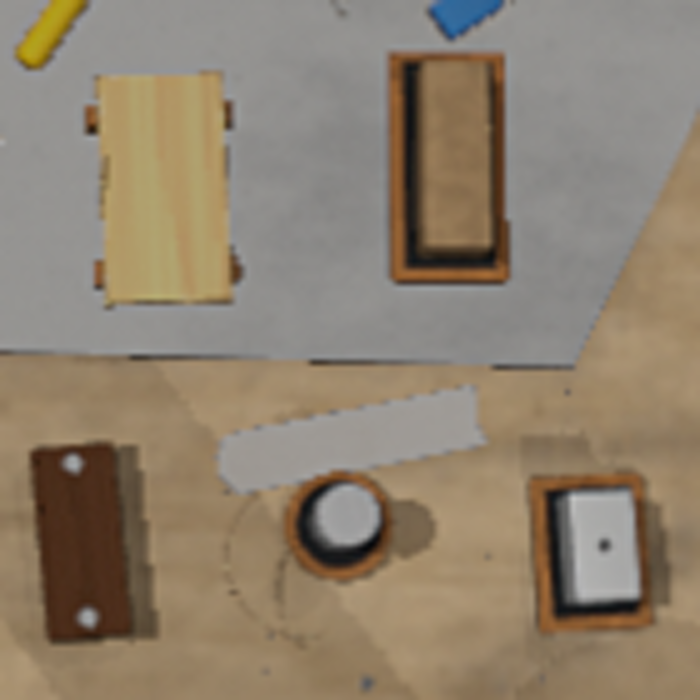

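```bash
python3 - <<'E'
from h import *
a=Cam("top")
for n,c,z,ref in(("round",(346,516),.05,(.4455,.2857)),("steel",(605,547),.038,(.4329,.1655)),("cork",(455,155),.041,(.6175,.2319)),("panel",(164,187),.037,None)):
    P=a.plane([np.array([260,140])+(np.array(c)+.5)/5-.5],z)[0]; print(n,P.round(4),None if ref is None else (P[:2]-ref).round(4))
r=[(92,470),(92,425),(378,458),(378,415),(75,155),(75,112),(362,148),(362,103)]
P=a.plane([np.array([270,150])+(np.array(p)+.5)/10-.5 for p in r],.027).mean(0);print("rack",P)
E
```

```text
round [0.4453 0.2869 0.05  ] [-0.0002  0.0012]
steel [0.4329 0.1656 0.038 ] [-0.      0.0001]
cork [0.6156 0.2335 0.041 ] [-0.0019  0.0016]
panel [0.5991 0.3696 0.037 ] None
rack [0.59889656 0.36956701 0.027     ]
```

All four are within about 3 mm of centre. Handing in.

```bash
python3 -c "
from rig import env
print(env.hand_in())"
```

```text
the job is handed in; nothing more can be done
None
```

I took the stack apart from the top down and set each part on its own place: round weight, steel block, cork block, then the panel across both rack bars. I lowered each part until the wrist force showed contact, then let go. The job was handed in at about 29.5 s of the 99 s allowed, with the arm well clear. `env.hand_in()` gives no verdict, so the checks below are my own.

**Final check (top view, after the last move):**

| Part | Distance from centre (limit 13 mm) |
|---|---|
| Round weight | about 1 mm |
| Steel block | under 1 mm |
| Cork block | about 2.5 mm |
| Panel | under 1 mm |

- **Orientation:** In the pictures everything lies flat, with long sides along the stands. I did not measure final angles. The gripper was turned to the stand's measured angle for the steel block, cork block and panel.
- **Not disturbed:** Nothing toppled. I did not go near the green look-alike.

**What disagreed:**
- **Camera heights and offset:** Heights measured from the two views came out about 2–4 mm lower than the text. The two views also differed by about 2–5 mm in y, most for the tall round weight. Both fit the stated calibration error, give or take, and the contact heights matched the text to about 1 mm.
- **Gripper opening:** It read 1–2 mm below the part widths each time it gripped.
- **Refused calls:** Two move calls were refused because rows left out some keys. Nothing moved in either.

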